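# Nip up the brake clamp screw of a bead spinner

## Robot

A 6-joint arm with a two-finger parallel gripper is mounted at the origin on the work surface. World frame = base frame: x ahead of the robot, y to its left, z up, the work surface at z = 0. Lengths are in m, angles in rad, forces in N, time in s.
With the tool pointing down it reaches from about 0.225 to 0.875 m from the base axis. Payload 3.4 kg.
Tool frame: the origin (TCP) lies at the very end of the fingers, on their centre line; the grasp point (between the pads) lies 19 mm behind it; z points along the fingers, y is the direction in which the jaws open and shut (so a half turn about z gives the same grasp; the last joint's range is limited). The gripper opens to 85 mm and grips with 20 to 120 N. Pads are 22 mm wide; open, the fingers measure 114 mm over their backs; the gripper's body (76 mm by 85 mm) begins 54 mm behind the grasp point. The pads swing forward as they close: fully open they stand 13 mm farther back than shut.
Start: joints at [0.983, 0.276, 1.505, -0, 1.361, -0.121], TCP at [0.259, 0.514, 0.231] pointing down, gripper open.
Joint ranges: [-2.89, 2.89], [-0.75, 2.08], [0.22, 2.7], [-1.18, 4.32], [0.11, 2.71], [-2.7, 2.7]. Speed limits (rad/s): [2.57, 2.57, 3.14, 3.14, 3.14, 3.14].

## Interface

Orientations are given as a unit quaternion [w, x, y, z].
In Python, from rig import telemetry, cams, sign_off, spotter gives the robot as it stands.
- The arm moves only by the tool servo_tool, never from a script. Its argument "steps" is a list of rows, each a list of 6 numbers: the shift along the tool's x, y, z in mm, then the turn, a rotation vector about the tool's x, y, z in degrees. In form: [[x, y, z, ax, ay, az], ...]. A call has 1 to 8 rows; each row is the pose to reach, as a shift and turn from the pose commanded when the call began, along the tool's axes at that moment; what a row does not reach only later rows make up. A row lasts 1/10 s, in which the tool goes at most 50 mm and 8.59 degrees, less where a joint would pass 70% of its speed; a pose out of reach is approached as far as the arm can. A call with a gripper value outside its range is refused whole. "hand" is the closure in counts, from 0 (fully open) to 255 (shut), set as the call begins (left out, the last holds). The fingers move at their own pace and stop on an object; "grip_force" is the grip in N (left out, the last holds). Time passes only in rows, so rows that repeat a pose let the fingers close. It gives the time, the measured TCP pose, the force and the opening at its end, in the units of the state.
- telemetry.get_state(): the state, without advancing time (a new reading comes with each control period).
- cams.get_image(name): name is "scene" or "top"; returns (picture, depth): 384x512x3 uint8, red, green, blue; 384x512 float32, m along the optical axis (not along the pixel's ray), 0 where there is no reading.
- cams.camera_model(name): a dict with "camera_matrix" (3x3 intrinsics, pixels), "origin" and "rotation" of the camera in the world. Camera axes: x right, y up, looking along -z (the intrinsics and any distortion apply to the point x, -y, -z); pixel columns grow to the right and rows downward; lengths in m; the calibration is good to about 2 mm. A picture is of the moment at which its call begins. camera_model takes no time and is no camera call.
- sign_off(): hands the job in, once; it reports no verdict.
Trained networks look in the newest picture that a camera, given by its name, has taken for a name from the list of things; names that differ only in an ending like _2 or _b are one class to them, and where a whole thing is asked for, a point or a joint stands for the part that bears it (a point fixed in the world has none). Each returns a list of dicts, best first, with "conf" (0 to 1); they miss things now and then, are a little off and sometimes report something else, mostly with a low value. They report only what shows in the picture. A call takes as long as a camera call.
- spotter.outline_of(query, camera): "region" (384x512 bool, what is visible of it) and "rect" ([left, top, width, height] in pixels, round what is visible of it).
The state is a dict: "clock": time; "qpos": joint angles; "qd": joint speeds; "effort": joint torques, N m; "position": TCP position; "ee_rot": TCP orientation; "contact_force": force on the tool from outside, world axes, zero at the start; "moment": the same for the moment, N m; "width": finger opening in m.
Only numpy, scipy, OpenCV 4.12 (cv2) and the standard library are available. Lean on these libraries where they do the work, as an engineer would, in place of code of your own. Each camera call takes 0.05 s, during which the arm holds its last target.

## Task

The brass slotted screw that clamps the bead spinner's brake bracket has worked loose: take the flat screwdriver from its wooden stand, press its blade lightly right down into the slot and, keeping it seated there, turn the screw clockwise until it is fully home. Nip it up to about 0.17 newton metres and no harder, for it threads into acrylic. Then stand the driver back in its hole, let go of it, and leave the plate, the tin and the clip where they are.

Things in the scene. Friction and masses are not known exactly. Their poses are not given: they have to be found in the camera images.
- driver: Flat screwdriver with a plum square handle, 141 mm long, 110 g, standing upright in the stand at the start. Origin at the centre of the blade's tip edge; z runs up the shaft to the handle, x along the blade's width. Blade 13 mm wide (x), 2 mm thick (y), 14 mm long; shaft 9 mm across up to z = 66 mm; steel collar 25 mm across from 66 to 73 mm, whose underside rests on the stand; handle 26 x 26 mm with faces square to x and y, from 73 to 141 mm; grip it at about z = 105 mm.
- stand: Fixed wooden tool stand, 70 (x) x 110 (y) x 72 mm high, origin at the centre of its underside.
- stand_hole (a point): Centre of the mouth, on the stand's top face, of the through hole, 17 mm across, in which the driver stands; the driver's origin hangs 66 mm below this point when its collar rests on the stand.
- spinner: Fixed acrylic bead spinner: round base 148 mm across and 14 mm thick with a tongue towards its -x; clear bowl 124 mm across with its rim 88 mm and knob 96 mm above the table, origin at the centre of the base's underside, below the bowl's axis. On the tongue a steel bracket (top 27 mm up) carries the brake shoe and the lever (red ball 80 mm to +y, 46 mm up) and is clamped by the screw, whose vertical axis lies at x = -95 mm.
- slot (a point): Centre of the floor of the screw's slot, turning with the screw; x runs along the slot, z up. Brass cheese head 18 mm across, its top 4 mm above this point; the slot is straight, 3.5 mm wide, 4 mm deep and open at both ends. The floor is 31 mm above the table. The head does not sink as it turns.
- slot_web: The metal under the slot: a disc 18 mm across whose top is the slot's floor; origin on the screw's axis, 3 mm below that floor, z up. The press of the blade's tip bears on it: 5 N is a good press, and the contact gives about 1 mm for 10 N.
- screw: The screw's brass head, its two halves beside the slot; origin on the screw's axis, 3 mm below the slot's floor, axes as slot. The blade's edges bear on it to turn it: it has 0.12 rad of play each way and, with the give of the contacts, trails the wrist clearly under load, so go by the torque, not by the wrist's angle.
- brake_screw (a joint): How far the screw still is from home, in rad: 0 is fully home (a hard stop, head tight on its washer), positive is loose; clockwise seen from above brings it to 0, largest 1.6. Starts 0.8 to 1.35 loose; needs about 0.07 N m to turn, 0.1 N m just before home, then the torque climbs by about 0.1 N m for each 0.1 rad of the wrist. It stays where it is left.
- plate: Cobalt-glazed ceramic trinket plate, 100 mm across, 16 mm high, loose; origin at the centre of its underside. Leave alone.
- tin: Round flat aluminium tin, 64 mm across, 23 mm high, loose; origin at the centre of its underside. Leave alone.
- clip: Steel bead board clip, about 45 x 20 x 15 mm, loose; origin at the centre of its underside. Leave alone.
- case: Fixed plastic bead case, 95 (x) x 130 (y) x 28 mm high, its clear lid standing open along the +x edge, up to 120 mm high; origin at the centre of its underside.

How it is judged:
By the outcome, as a careful person would: the job done as asked, in the order asked, and still so for the second after the job is handed in, with the robot touching nothing.
It also fails if it takes over 72 s, if anything falls off the work surface, if the arm or the gripper's body presses on something with over 40 N, if the wrist force passes 120 N, or if a joint passes its speed limit or range.

## Working session

There is one attempt and no reset: what is moved stays moved. The work goes in short steps, Python scripts to look and compute and a tool call to move; the robot and the scene stay as the last step left them, time stands still between calls to the robot, and variables do not carry over. Pictures are saved under pics/ and viewed, and the job is handed in when it is done.

Besides the shell and the picture viewer there is one more tool, called after "Request:" as name(argument=value, ...), one argument or row to a line, values as JSON. servo_tool: Moves the arm, as the interface text tells. Its arguments: {"type":"object","properties":{"steps":{"type":"array","items":{"type":"array","items":{"type":"number"}}},"hand":{"type":"number"},"grip_force":{"type":"number"}},"required":["steps"]}

```bash
ls; mkdir -p pics; python3 - <<'E'
from rig import telemetry,cams,spotter
import cv2,numpy as np,pickle
print(telemetry.get_state())
for n in ["scene","top"]:
    im,d=cams.get_image(n); m=cams.camera_model(n); print(n,m)
    cv2.imwrite(f"pics/{n}0.png",im[:,:,::-1]); np.savez(f"{n}0.npz",im=im,d=d)
E
```

```text
pics
{'clock': 0.0, 'qpos': array([ 9.82996945e-01,  2.76598522e-01,  1.50615152e+00, -1.81732568e-05,
        1.36068268e+00, -1.20997075e-01]), 'qd': array([ 0.00184403,  0.00122698, -0.00167819, -0.00067446,  0.00088826,
        0.00256986]), 'effort': array([ 5.62875684e-04, -4.16767108e+01, -2.45811385e+01, -6.50674019e-05,
        1.13140160e-02,  7.33609568e-06]), 'position': array([0.2584808 , 0.51303107, 0.23043037]), 'ee_rot': array([-3.10943149e-04,  2.31285838e-01,  9.72885407e-01, -8.65942996e-04]), 'contact_force': array([-0.24197366, -0.34859689,  0.20123551]), 'moment': array([ 0.0039065 , -0.00336296, -0.02555899]), 'width': 0.08535132124040674}
scene {'camera_matrix': array([[381.95223315,   0.        , 256.0594455 ],
       [  0.        , 381.95223315, 191.10776639],
       [  0.        ,   0.        ,   1.        ]]), 'origin': array([ 0.93413827, -0.24868528,  0.79978632]), 'rotation': array([0.86393032, 0.25486725, 0.1281602 , 0.41502054])}
top {'camera_matrix': array([[426.48362169,   0.        , 256.92568563],
       [  0.        , 426.48362169, 193.41325278],
       [  0.        ,   0.        ,   1.        ]]), 'origin': array([0.47219565, 0.02689424, 1.12709936]), 'rotation': array([ 0.71054615,  0.03360305, -0.02113748, -0.70252986])}
```

View pics/scene0.png

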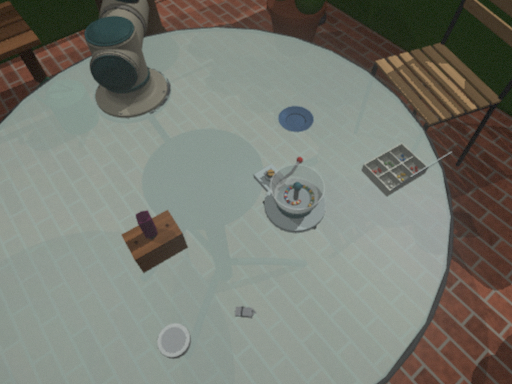

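View pics/top0.png

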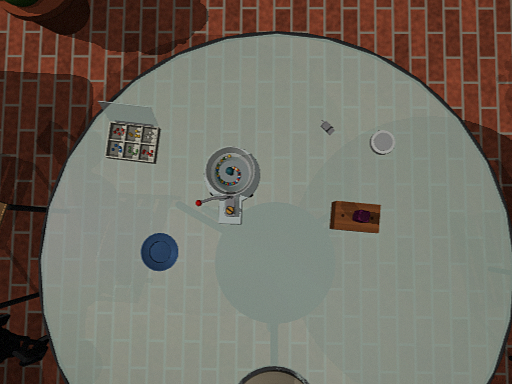

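```bash
cat > h.py <<'E'
import numpy as np,cv2
from rig import telemetry,cams,spotter
from scipy.spatial.transform import Rotation as R
def cam(n):
    m=cams.camera_model(n); q=m['rotation']; return m['camera_matrix'],m['origin'],R.from_quat([q[1],q[2],q[3],q[0]]).as_matrix()
def proj(n,P):
    K,o,r=cam(n); p=(np.atleast_2d(P)-o)@r; p=p*[1,-1,-1]; u=p@K.T; return u[:,:2]/u[:,2:]
def ray(n,u,v):
    K,o,r=cam(n); d=np.linalg.inv(K)@[u,v,1]; return o,r@(d*[1,-1,-1])
def atz(n,u,v,z):
    o,d=ray(n,u,v); return o+d*(z-o[2])/d[2]
def atd(n,u,v,dep):
    o,d=ray(n,u,v); return o+d*dep
def cloud(n,d):
    v,u=np.mgrid[0:384,0:512]; K,o,r=cam(n)
    p=np.stack([u,v,np.ones_like(u)],-1)@np.linalg.inv(K).T*[1,-1,-1]
    return o+(p*d[...,None])@r.T
def crop(im,u0,v0,w,h,s,f):
    c=cv2.resize(im[v0:v0+h,u0:u0+w],None,fx=s,fy=s,interpolation=cv2.INTER_CUBIC); cv2.imwrite(f,c[:,:,::-1])
E
python3 - <<'E'
from h import *
for n in ["scene","top"]:
    f=np.load(n+"0.npz"); im,d=f['im'],f['d']; C=cloud(n,d)
    np.savez(n+"C.npz",C=C)
    for q in ["driver","stand","spinner","screw","slot","slot_web","plate","tin","clip","case"]:
        r=spotter.outline_of(q,n)
        for x in r[:1]:
            g=x['region']; p=C[g&(d>0)]
            print(n,q,round(x['conf'],2),np.round(x['rect'],1),g.sum(),np.median(p,0).round(3) if len(p) else '', p.min(0).round(3),p.max(0).round(3))
        if q in("driver","stand","screw","spinner") and r: np.save(f"{n}_{q}.npy",r[0]['region'])
a=np.load("top0.npz")['im']; b=np.load("scene0.npz")['im']
crop(a,190,135,80,100,7,"pics/t1.png"); crop(a,320,190,70,50,10,"pics/t2.png")
crop(b,240,140,100,100,6,"pics/s1.png"); crop(b,110,190,90,90,6,"pics/s2.png")
print(telemetry.get_state()['clock'])
E
```

```text
scene driver 0.62 [134.2 209.8  27.   29.4] 406 [ 0.514 -0.2    0.13 ] [ 0.388 -0.213 -0.004] [ 0.519 -0.171  0.153]
scene stand 0.73 [123.6 210.1  65.1  63.9] 2123 [ 0.528 -0.204  0.07 ] [ 0.418 -0.257 -0.003] [ 0.545 -0.131  0.087]
scene spinner 0.61 [253.2 154.2  75.   79.8] 3837 [0.612 0.111 0.036] [ 0.475  0.042 -0.003] [0.689 0.233 0.097]
scene slot_web 0.44 [363.  143.2  89.6  52.5] 1943 [0.698 0.38  0.013] [ 0.643  0.307 -0.002] [0.776 0.466 0.122]
scene plate 0.96 [278.  105.2  37.2  24.7] 754 [0.404 0.308 0.009] [ 0.346  0.253 -0.002] [0.458 0.365 0.019]
scene tin 0.73 [157.  320.3  36.7  39.1] 941 [ 0.703 -0.278  0.022] [ 0.662 -0.31  -0.005] [ 0.733 -0.247  0.027]
scene clip 0.48 [236.2 301.6  19.8  13.9] 172 [ 0.742 -0.136  0.01 ] [ 0.725 -0.153 -0.002] [ 0.757 -0.117  0.016]
scene case 0.56 [361.4 145.2  70.5  50.3] 1934 [0.698 0.38  0.013] [ 0.643  0.307 -0.002] [0.77  0.473 0.121]
top driver 0.47 [350.6 209.9  19.6  14.9] 200 [ 0.499 -0.194  0.146] [ 0.485 -0.228  0.07 ] [ 0.516 -0.185  0.155]
top stand 0.91 [328.2 201.2  51.9  28.8] 1250 [ 0.499 -0.186  0.072] [ 0.461 -0.256 -0.004] [ 0.545 -0.142  0.147]
top spinner 0.94 [198.8 145.7  61.5  78.8] 3024 [0.593 0.114 0.039] [ 0.48   0.042 -0.004] [0.687 0.202 0.1  ]
top screw 0.57 [351.5 209.3  18.1  13.8] 190 [ 0.499 -0.194  0.146] [ 0.485 -0.214  0.076] [ 0.514 -0.185  0.155]
top plate 0.71 [137.9 233.5  39.6  36.4] 1133 [0.403 0.302 0.01 ] [ 0.355  0.252 -0.003] [0.452 0.354 0.022]
top tin 0.62 [366.8 132.4  29.9  19.8] 479 [ 0.695 -0.276  0.023] [ 0.667 -0.313 -0.002] [ 0.728 -0.247  0.031]
top clip 0.63 [319.4 122.9  15.1  12.1] 127 [ 0.737 -0.135  0.01 ] [ 0.719 -0.153 -0.004] [ 0.754 -0.119  0.018]
top case 0.63 [ 95.9 102.4  64.6  60.2] 2888 [0.719 0.379 0.021] [ 0.637  0.307 -0.005] [0.772 0.447 0.124]
1.1
```

View pics/t1.png

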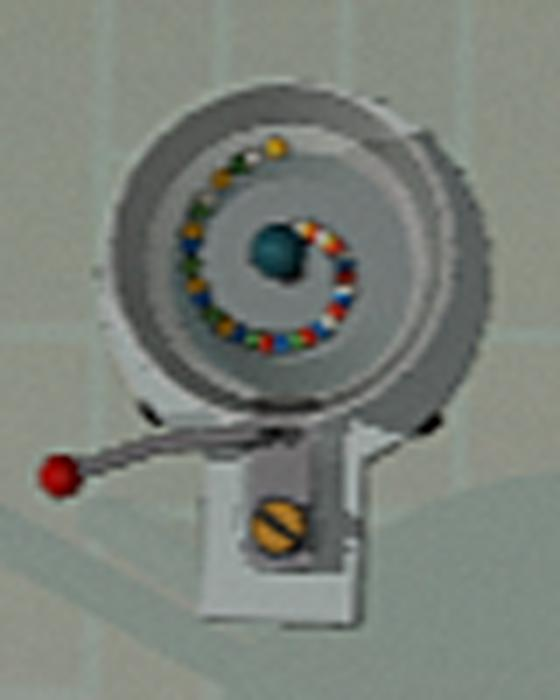

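View pics/t2.png

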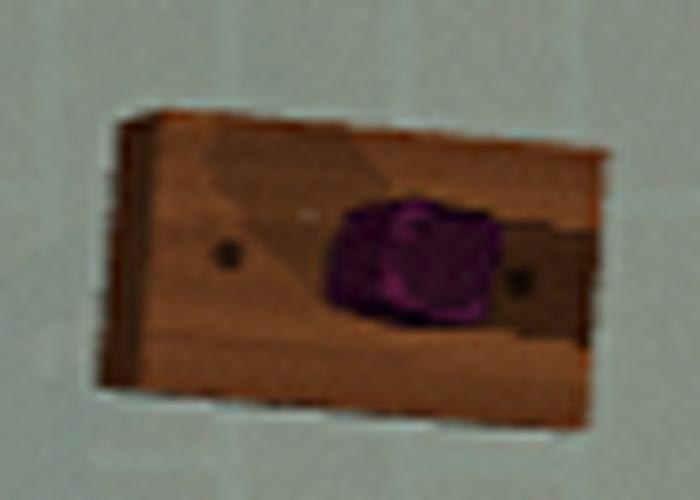

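View pics/s1.png

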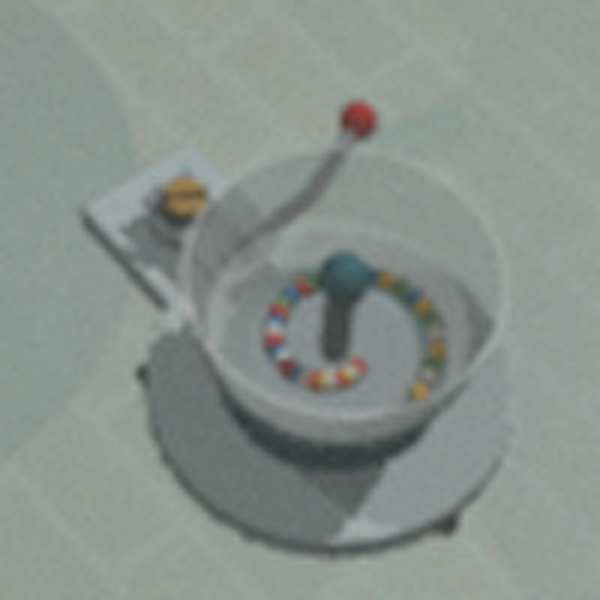

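View pics/s2.png

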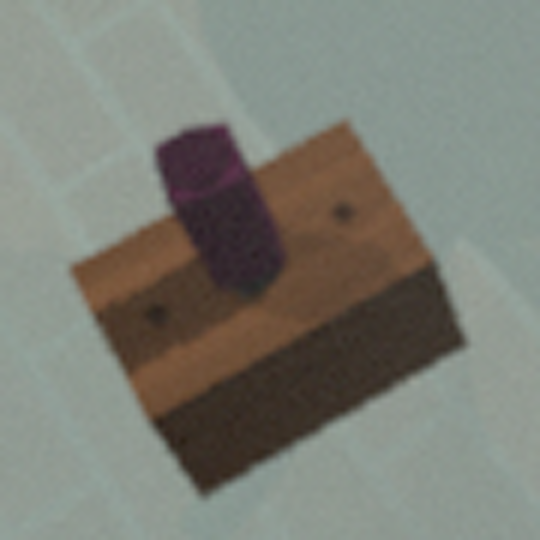

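```bash
cat > fit.py <<'E'
from h import *
from scipy.optimize import minimize
from scipy.ndimage import gaussian_filter
def rasterz(n,polys,u0,v0,w,h,S=8):
    # polys: list of (Nx3 pts, value) painted in turn
    m=np.zeros((h*S,w*S),np.float32)
    for P,val in polys:
        p=(proj(n,P)-[u0,v0]+.5)*S-.5
        cv2.fillPoly(m,[np.round(p*16).astype(np.int32)],float(val),shift=4)
    return cv2.resize(m,(w,h),interpolation=cv2.INTER_AREA)
def disc(x,y,z,r):
    a=np.linspace(0,2*np.pi,48,endpoint=False); return np.c_[x+r*np.cos(a),y+r*np.sin(a),0*a+z]
def rect(x,y,z,th,lx,ly):
    c,s=np.cos(th),np.sin(th); q=np.array([[1,1],[-1,1],[-1,-1],[1,-1]])*[lx/2,ly/2]
    return np.c_[x+q[:,0]*c-q[:,1]*s,y+q[:,0]*s+q[:,1]*c,np.full(4,z)]
def yellow(im):
    im=im.astype(np.float32); return np.clip((im[...,0]-im[...,2]),0,None)
def fit_screw(n,im,x0,y0,span=.006,th0=None):
    c=proj(n,[[x0,y0,.035]])[0]; u0,v0=(c-9).astype(int); w=h=19
    T=yellow(im)[v0:v0+h,u0:u0+w]
    def cost(p,sig=.6):
        m=rasterz(n,[(disc(p[0],p[1],.031,.009),.5),(disc(p[0],p[1],.035,.009),1),(rect(p[0],p[1],.035,p[2],.0181,.0035),0)],u0,v0,w,h)
        m=gaussian_filter(m,sig)
        return -np.corrcoef(m.ravel(),T.ravel())[0,1]
    best=None
    for th in np.arange(0,np.pi,np.pi/12):
        r=minimize(cost,[x0,y0,th],method='Nelder-Mead',options=dict(initial_simplex=[[x0,y0,th],[x0+.003,y0,th],[x0,y0+.003,th],[x0,y0,th+.2]],xatol=1e-5,fatol=1e-5))
        if best is None or r.fun<best.fun: best=r
    return best
E
python3 - <<'E'
from fit import *
for n in ["top","scene"]:
    im=np.load(n+"0.npz")['im']
    g=np.where(yellow(im)>60)
    u,v=(229.4,209.7) if n=="top" else (270.3,172.4)
    p=atz(n,u,v,.035); print(n,'click',p)
    r=fit_screw(n,im,p[0],p[1]); print(r.fun,r.x,np.degrees(r.x[2])%180)
E
```

```text
top click [0.51419343 0.11675338 0.035     ]Traceback (most recent call last):
  File "<stdin>", line 7, in <module>
  File "fit.py", line 27, in fit_screw
    r=minimize(cost,[x0,y0,th],method='Nelder-Mead',options=dict(initial_simplex=[[x0,y0,th],[x0+.003,y0,th],[x0,y0+.003,th],[x0,y0,th+.2]],xatol=1e-5,fatol=1e-5))
    res = _minimize_neldermead(fun, x0, args, callback, bounds=bounds,
                               **options)
    fsim[j] = func(sim[j])
              ~~~~^^^^^^^^
    fx = function(np.copy(x), *(wrapper_args + args))
  File "fit.py", line 22, in cost
    m=rasterz(n,[(disc(p[0],p[1],.031,.009),.5),(disc(p[0],p[1],.035,.009),1),(rect(p[0],p[1],.035,p[2],.0181,.0035),0)],u0,v0,w,h)
  File "fit.py", line 8, in rasterz
    p=(proj(n,P)-[u0,v0]+.5)*S-.5
       ~~~~^^^^^
  File "h.py", line 7, in proj
    K,o,r=cam(n); p=(np.atleast_2d(P)-o)@r; p=p*[1,-1,-1]; u=p@K.T; return u[:,:2]/u[:,2:]
          ~~~^^^
  File "h.py", line 5, in cam
    m=cams.camera_model(n); q=m['rotation']; return m['camera_matrix'],m['origin'],R.from_quat([q[1],q[2],q[3],q[0]]).as_matrix()
ValueError: time passes only in moves, steps and waits
```

```bash
python3 - <<'E'
s=open('h.py').read()
s=s.replace("def cam(n):","from functools import lru_cache\n@lru_cache(None)\ndef cam(n):")
open('h.py','w').write(s)
E
cat > m1.py <<'E'
from fit import *
for n in ["top","scene"]:
    im=np.load(n+"0.npz")['im']
    u,v=(229.4,209.7) if n=="top" else (270.3,172.4)
    p=atz(n,u,v,.035); print(n,'click',p)
    r=fit_screw(n,im,p[0],p[1]); print(r.fun,r.x,np.degrees(r.x[2])%180)
# driver
def hull(n,P): return P[cv2.convexHull(proj(n,P).astype(np.float32),returnPoints=False).ravel()]
for n in ["top","scene"]:
    im=np.load(n+"0.npz")['im'].astype(np.float32)
    u,v=(361,216) if n=="top" else (147,224)
    u0,v0,w,h=u-20,v-22,40,44
    c=im[v0:v0+h,u0:u0+w]; 
    T=((c[...,2]-c[...,1])>4).astype(np.float32)  # blue>green : purple
    cv2.imwrite(f"pics/mask_{n}.png",cv2.resize(T*255,None,fx=8,fy=8))
    def cost(p,sig=.6):
        P=np.vstack([rect(p[0],p[1],z,p[2],.026,.026) for z in (.079,.147)])
        m=rasterz(n,[(hull(n,P),1)],u0,v0,w,h); m=gaussian_filter(m,sig)
        return -np.corrcoef(m.ravel(),T.ravel())[0,1]
    best=None
    for th in np.arange(-np.pi/4,np.pi/4,np.pi/10):
        x0,y0=.5,-.192
        r=minimize(cost,[x0,y0,th],method='Nelder-Mead',options=dict(initial_simplex=[[x0,y0,th],[x0+.004,y0,th],[x0,y0+.004,th],[x0,y0,th+.2]],xatol=1e-5,fatol=1e-5))
        print(n,r.fun,r.x,np.degrees(r.x[2]))
E
python3 m1.py
```

```text
top click [0.51419343 0.11675338 0.035     ]
-0.9744054398769731 [0.51404801 0.11706313 0.94007156] 53.862132985407065
scene click [0.51751655 0.11814458 0.035     ]
-0.9660034546386288 [0.51689564 0.11893555 1.01999134] 58.44119916331964
top -0.9409643242471875 [ 0.5002148  -0.20081292 -0.04952228] -2.8374178577727456
top -0.9414597294028325 [ 0.50010681 -0.20100972 -0.02372038] -1.3590774679656714
top -0.9408998558637002 [ 0.4999902  -0.20109611 -0.01119505] -0.6414290574406555
top -0.9401262107354882 [ 0.50020326 -0.20064341 -0.07792742] -4.464912521380563
top -0.9414271426201346 [ 0.50035917 -0.20082046 -0.0382339 ] -2.1906411641558523
scene -0.8574845070098464 [ 0.50061354 -0.19826365 -0.13782087] -7.8965544554804215
scene -0.8587532595012544 [ 0.50093235 -0.19842586 -0.13639021] -7.814583215648814
scene -0.8579055285851959 [ 0.50080052 -0.19816434 -0.15094395] -8.6484512730155
scene -0.8574895082452718 [ 0.50161084 -0.19854649 -0.12789449] -7.327814373049956
scene -0.856669769605711 [ 0.50171183 -0.19851616 -0.10621403] -6.085615748672445[ WARN:0@2.722] global loadsave.cpp:1063 imwrite_ Unsupported depth image for selected encoder is fallbacked to CV_8U.
```

```bash
python3 - <<'E' 2>/dev/null
from fit import *
for n in ["top","scene"]:
    im=np.load(n+"0.npz")['im'].astype(np.float32)
    u,v=(356,217) if n=="top" else (155,240)
    u0,v0,w,h=u-38,v-38,76,76
    c=im[v0:v0+h,u0:u0+w]
    T=((c[...,0]-c[...,1])>8).astype(np.float32)
    cv2.imwrite(f"pics/smask_{n}.png",cv2.resize(T*255,None,fx=7,fy=7,interpolation=0))
    hull=lambda n,P: P[cv2.convexHull(proj(n,P).astype(np.float32),returnPoints=False).ravel()]
    def cost(p,sig=.6):
        P=np.vstack([rect(p[0],p[1],z,p[2],.07,.11) for z in (0,.072)])
        H=np.vstack([rect(p[3],p[4],z,p[2],.026,.026) for z in (.079,.147)])
        m=rasterz(n,[(hull(n,P),1),(hull(n,H),1)],u0,v0,w,h); m=gaussian_filter(m,sig)
        return -np.corrcoef(m.ravel(),T.ravel())[0,1]
    for th in (-.3,-.1,.1,.3):
        x=np.array([.5,-.19,th,.5,-.2]); S=np.vstack([x]+[x+d for d in np.diag([.005,.005,.15,.004,.004])])
        r=minimize(cost,x,method='Nelder-Mead',options=dict(initial_simplex=S,xatol=1e-5,fatol=1e-5,maxiter=800))
        print(n,r.fun,r.x,np.degrees(r.x[2]))
a=cv2.imread('pics/smask_top.png');b=cv2.imread('pics/smask_scene.png')
a=cv2.imread('pics/mask_top.png');a2=cv2.imread('pics/mask_scene.png')
cv2.imwrite('pics/mm.png',np.hstack([a,a2]))
E
```

```text
top -0.9876895254061906 [ 0.49991731 -0.20108837 -0.08366336  0.50144254 -0.19537008] -4.79355734159852
top -0.9876895254061906 [ 0.4999037  -0.20108586 -0.08382368  0.49988416 -0.19353882] -4.802743255466314
top -0.9876618443157617 [ 0.50002123 -0.20118716 -0.08157725  0.50536958 -0.19279311] -4.674031995251553
top -0.9877036498724524 [ 0.4998292  -0.20117216 -0.08247082  0.50380833 -0.19017354] -4.7252299310614525
scene -0.8918911326400057 [ 0.50003056 -0.19891165 -0.07502841  0.50329405 -0.19856072] -4.29881118612067
scene -0.8920451848677465 [ 0.49995157 -0.19875735 -0.0677163   0.50461267 -0.19830458] -3.879858155064923
scene -0.8821883328421218 [ 0.49990928 -0.19835591 -0.08227964  0.50622553 -0.19485852] -4.714275853907051
scene -0.8918281811904328 [ 0.50012973 -0.19862319 -0.08072353  0.50459313 -0.19803434] -4.625117792574978
```

View pics/mm.png

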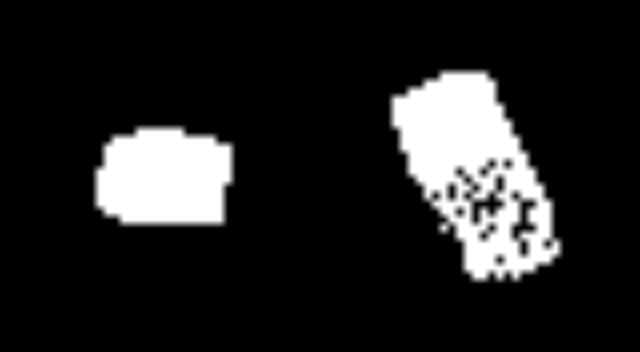

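```bash
cat > go.py <<'E'
from h import *
def pose():
    s=telemetry.get_state(); q=s['ee_rot']; return s,s['position'],R.from_quat([q[1],q[2],q[3],q[0]])
def down(yaw): # yaw of tool y, deg
    y=np.radians(yaw); ty=np.array([np.cos(y),np.sin(y),0]); tz=np.array([0,0,-1]); tx=np.cross(ty,tz)
    return R.from_matrix(np.c_[tx,ty,tz])
def rel(pos,yaw):
    s,p,r=pose(); d=r.inv().apply(np.array(pos)-p)*1000; w=np.degrees((r.inv()*down(yaw)).as_rotvec())
    return np.r_[d,w].round(2)
def show():
    s,p,r=pose(); m=r.as_matrix(); print('t',round(s['clock'],2),'p',(p*1000).round(2),'yaw',np.degrees(np.arctan2(m[1,1],m[0,1])).round(2),'tilt z',m[:,2].round(4),'F',s['contact_force'].round(2),'M',s['moment'].round(3),'w',round(s['width']*1000,2),'q',s['qpos'].round(3))
E
python3 -c "
from go import *
show(); print(rel([.5,-.2,.2],-4.7))"
```

```text
t 1.1 p [258.78 513.5  231.33] yaw 63.25 tilt z [ 1.e-04  1.e-04 -1.e+00] F [ 0.11 -0.4  -0.31] M [-0.014 -0.051 -0.022] w 85.71 q [ 0.983  0.276  1.505  0.     1.361 -0.121]
[-5.3651e+02 -5.2861e+02  3.1290e+01  1.0000e-02 -0.0000e+00  6.7950e+01]
```

Request:
servo_tool(
  steps=[
    [-33,-33,0,0,0,4],
    [-66,-66,0,0,0,8],
    [-100,-99,0,0,0,12],
    [-133,-132,0,0,0,17],
    [-166,-165,0,0,0,21],
    [-200,-198,0,0,0,26],
    [-233,-231,0,0,0,30],
    [-267,-264,0,0,0,34],
  ],
  hand=0,
  grip_force=60,
)

```text
clock: 1.9
position: [0.3786, 0.1559, 0.2316]
ee_rot: [0.0, 0.507, 0.862, 0.0]
contact_force: [0.6, -0.2, 1.1]
width: 0.0853
```

```bash
python3 -c "
from go import *
show(); print(rel([.5,-.2,.2],-4.7))"
```

```text
t 1.9 p [378.59 155.91 231.61] yaw 29.12 tilt z [ 1.1e-03  4.0e-04 -1.0e+00] F [ 0.59 -0.25  1.11] M [-0.021 -0.004 -0.045] w 85.27 q [ 0.22   0.021  1.819  0.     1.3   -0.288]
[-3.700e+02 -6.717e+01  3.161e+01  7.000e-02 -1.000e-02  3.382e+01]
```

Request:
servo_tool(
  steps=[
    [-46,-8,4,0,0,4],
    [-92,-17,8,0,0,8],
    [-138,-25,12,0,0,12],
    [-185,-33,16,0,0,17],
    [-231,-42,20,0,0,21],
    [-277,-50,24,0,0,25],
    [-323,-59,28,0,0,30],
    [-370,-67,31,0,0,34],
  ],
)

```text
clock: 2.7
position: [0.5009, -0.1999, 0.2002]
ee_rot: [-0.0, 0.737, 0.676, 0.0]
contact_force: [1.0, 0.4, 0.0]
width: 0.0855
```

```bash
python3 -c "
from go import *
show(); print(rel([.5,-.2,.095],-4.7))
for n in ('top','scene'):
    im,d=cams.get_image(n); np.savez(n+'1.npz',im=im,d=d)
    crop(im,*((310,170,100,90,6) if n=='top' else (90,150,120,110,6)),f'pics/{n}1.png')
"
```

```text
t 2.7 p [ 500.94 -199.88  200.17] yaw -4.96 tilt z [ 2.e-04  3.e-04 -1.e+00] F [0.98 0.39 0.03] M [ 0.025 -0.017  0.029] w 85.46 q [-0.509  0.242  1.632  0.     1.267 -0.423]
[-2.4000e-01 -9.5000e-01  1.0517e+02  1.0000e-02 -2.0000e-02 -2.6000e-01]
```

View pics/scene1.png

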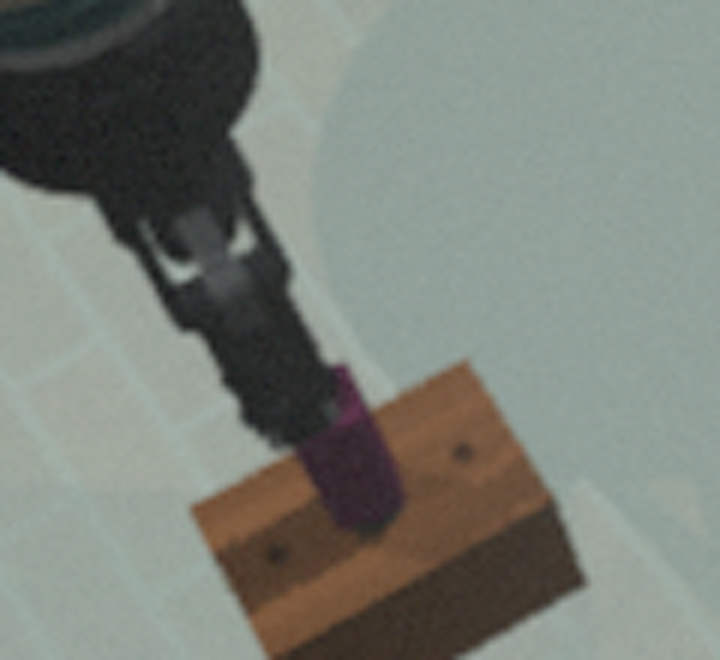

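View pics/top1.png

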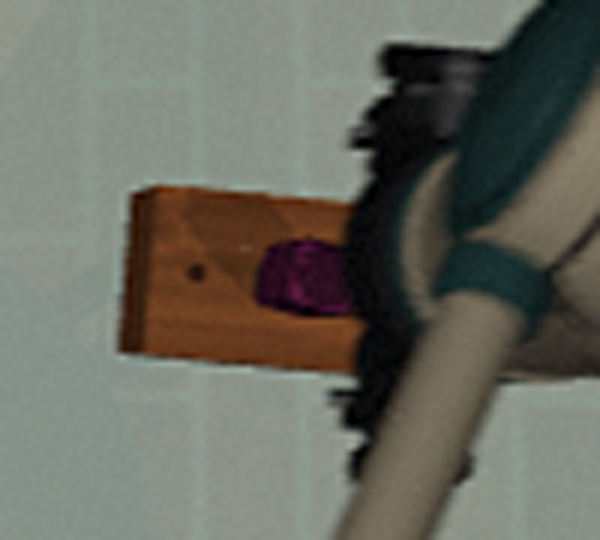

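Request:
servo_tool(
  steps=[
    [0,0,20,0,0,0],
    [0,0,45,0,0,0],
    [0,0,70,0,0,0],
    [0,0,90,0,0,0],
    [0,-0.5,105,0,0,0],
    [0,-0.5,105,0,0,0],
    [0,-0.5,105,0,0,0],
  ],
)

```text
clock: 3.5
position: [0.5004, -0.1976, 0.0956]
ee_rot: [-0.0, 0.736, 0.677, 0.0]
contact_force: [0.3, 0.5, 0.3]
width: 0.0857
```

Request:
servo_tool(
  steps=[
    [0,0,0,0,0,0],
    [0,0,0,0,0,0],
    [0,0,0,0,0,0],
    [0,0,0,0,0,0],
    [0,0,0,0,0,0],
    [0,0,0,0,0,0],
    [0,0,0,0,0,0],
    [0,0,0,0,0,0],
  ],
  hand=255,
  grip_force=40,
)

```text
clock: 4.3
position: [0.5005, -0.198, 0.0959]
ee_rot: [0.0, 0.736, 0.677, 0.0]
contact_force: [-0.7, 1.1, 4.9]
width: 0.0273
```

```bash
python3 -c "
from go import *
show()
for n in ('top','scene'):
    im,d=cams.get_image(n); np.savez(n+'2.npz',im=im,d=d)
    crop(im,*((310,170,100,90,6) if n=='top' else (90,150,120,110,6)),f'pics/{n}2.png')
"
```

```text
t 4.3 p [ 500.49 -198.03   95.93] yaw -4.75 tilt z [ 7.e-04 -3.e-04 -1.e+00] F [-0.66  1.08  4.87] M [ 0.091  0.178 -0.017] w 27.31 q [-0.506  0.333  1.787  0.     1.02  -0.423]
```

View pics/scene2.png

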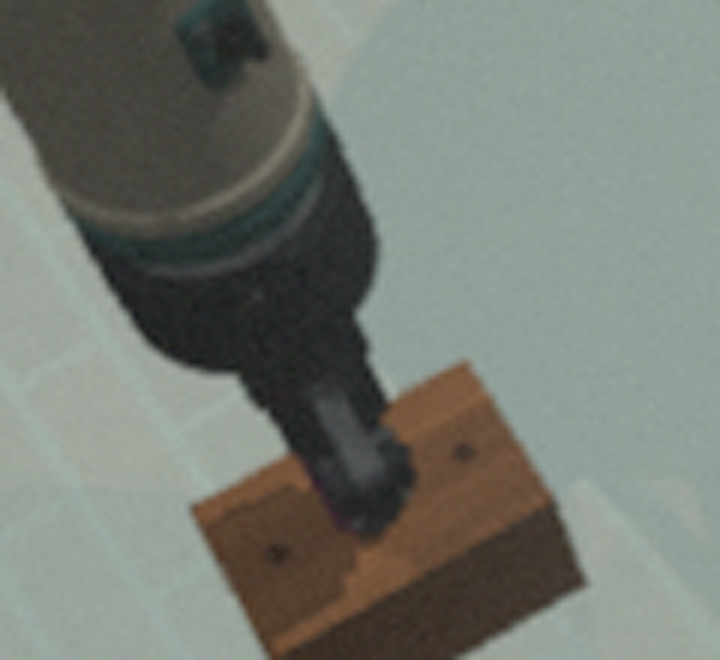

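Request:
servo_tool(
  steps=[
    [0,0,0,0,0,0],
    [0,0,-10,0,0,0],
    [0,0,-30,0,0,0],
    [0,0,-55,0,0,0],
    [0,0,-80,0,0,0],
    [0,0,-105,0,0,0],
    [0,0,-105,0,0,0],
    [0,0,-105,0,0,0],
  ],
)

```text
clock: 5.2
position: [0.5002, -0.1979, 0.2003]
ee_rot: [0.0, 0.736, 0.677, 0.0]
contact_force: [0.7, 0.5, -1.3]
width: 0.027
```

```bash
python3 -c "
from go import *
show()
for n in ('top','scene'):
    im,d=cams.get_image(n); np.savez(n+'3.npz',im=im,d=d)
    crop(im,*((310,170,100,90,6) if n=='top' else (90,130,120,120,5)),f'pics/{n}3.png')
"
```

```text
t 5.2 p [ 500.17 -197.88  200.3 ] yaw -4.74 tilt z [ 4.e-04 -2.e-04 -1.e+00] F [ 0.67  0.47 -1.35] M [-0.01  -0.018 -0.035] w 26.96 q [-0.506  0.24   1.635  0.     1.266 -0.423]
```

View pics/scene3.png

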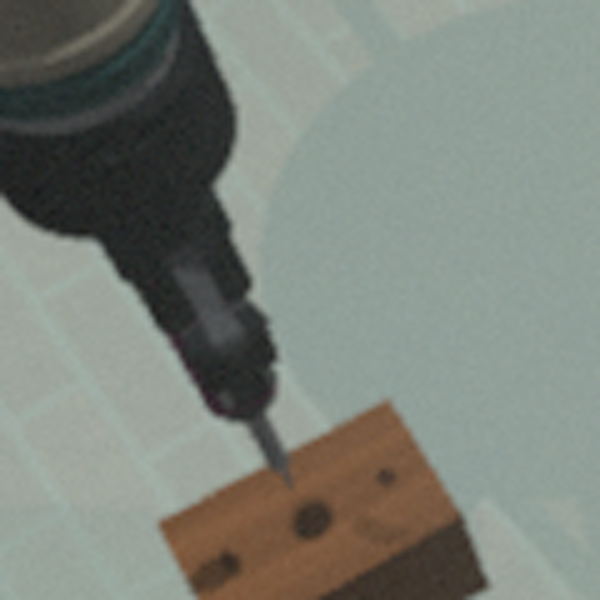

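```bash
python3 -c "
from go import *
print(proj('scene',[[.5003,-.1979,.1104],[.5003,-.1979,.172]]))
print(atz('scene',147.6,226.4,.1104))
im=np.load('scene3.npz')['im']; crop(im,130,195,45,45,13,'pics/s3b.png')
show(); print(rel([.5155,.118,.19],56))
"
```

```text
[[146.85449831 224.06192855]
 [138.82501956 208.77668764]]
[ 0.50600507 -0.19940991  0.1104    ]
t 5.3 p [ 499.35 -197.4   198.89] yaw -4.74 tilt z [-0.0024  0.0015 -1.    ] F [-0.65  0.11 -2.14] M [-0.051 -0.042 -0.028] w 26.73 q [-0.506  0.241  1.637  0.     1.266 -0.423]
[ 3.1565e+02 -9.9700e+00  9.3100e+00 -9.0000e-02 -1.4000e-01 -6.0740e+01]
```

View pics/s3b.png

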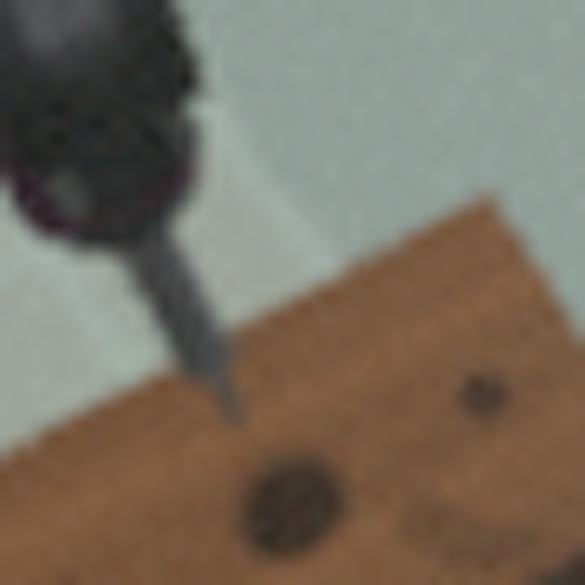

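Request:
servo_tool(
  steps=[
    [20,0,0,0,0,-4],
    [60,-2,1,0,0,-12],
    [105,-3,2,0,0,-20],
    [150,-5,4,0,0,-28],
    [195,-6,5,0,0,-36],
    [240,-8,6,0,0,-44],
    [280,-9,8,0,0,-52],
    [316,-10,9,0,0,-60.7],
  ],
)

```text
clock: 6.1
position: [0.5152, 0.1198, 0.1896]
ee_rot: [-0.002, 0.29, 0.957, -0.0]
contact_force: [1.2, -0.3, -1.6]
width: 0.0269
```

Request:
servo_tool(
  steps=[
    [0,0,15,0,0,0],
    [0,0,35,0,0,0],
    [0,0,50,0,0,0],
    [0,0,50,0,0,0],
  ],
)

```text
clock: 6.5
position: [0.5136, 0.1178, 0.1378]
ee_rot: [-0.004, 0.293, 0.956, -0.002]
contact_force: [-0.4, 0.8, -0.9]
width: 0.0268
```

```bash
python3 -c "
from go import *
show()
for n in ('top','scene'):
    im,d=cams.get_image(n); np.savez(n+'4.npz',im=im,d=d)
    crop(im,*((190,150,80,100,6) if n=='top' else (240,130,60,60,10)),f'pics/{n}4.png')
show()
"
```

```text
t 6.5 p [513.59 117.76 137.8 ] yaw 55.88 tilt z [-8.e-03 -7.e-04 -1.e+00] F [-0.37  0.84 -0.93] M [-0.04   0.026 -0.027] w 26.76 q [ 0.093  0.28   1.747  0.     1.123 -0.882]
t 6.6 p [515.86 117.79 140.41] yaw 55.85 tilt z [-2.3e-03 -1.0e-04 -1.0e+00] F [ 0.54 -0.57 -0.62] M [0.035 0.01  0.014] w 26.79 q [ 0.093  0.277  1.743  0.     1.123 -0.882]
```

View pics/scene4.png

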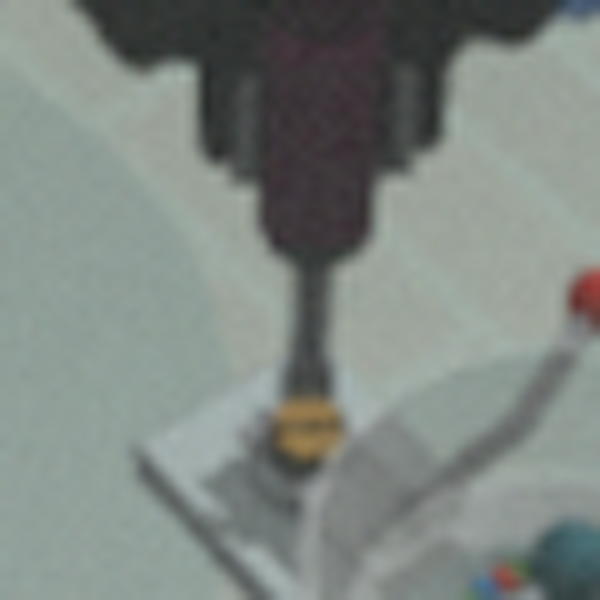

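View pics/top4.png

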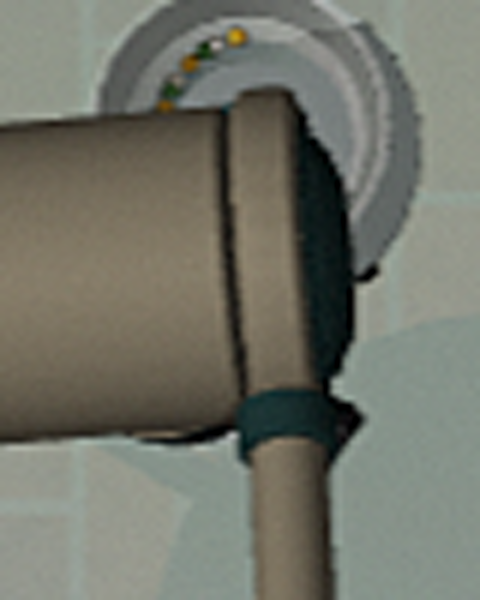

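Request:
servo_tool(
  steps=[
    [0,0,0,0,0,0],
    [0,0,0,0,0,0],
    [0,0,0,0,0,0],
  ],
)

```text
clock: 6.9
position: [0.5169, 0.1178, 0.142]
ee_rot: [0.001, 0.294, 0.956, 0.0]
contact_force: [0.2, 1.5, -0.6]
width: 0.0267
```

```bash
python3 -c "
from fit import *
from go import *
show()
im,d=cams.get_image('scene'); np.savez('scene5.npz',im=im,d=d)
crop(im,255,145,32,40,16,'pics/scene5.png')
show()
r=fit_screw('scene',im,.5165,.1185); print(r.fun,r.x,np.degrees(r.x[2]))
print(proj('scene',[[.5155,.118,.051],[.5155,.118,.035]]))
"
```

```text
t 6.9 p [516.87 117.77 141.98] yaw 55.84 tilt z [ 1.3e-03  2.0e-04 -1.0e+00] F [ 0.17  1.49 -0.64] M [-0.013 -0.026 -0.052] w 26.7 q [ 0.093  0.276  1.742  0.     1.123 -0.882]
t 6.95 p [516.79 117.78 141.92] yaw 55.83 tilt z [ 1.2e-03  2.0e-04 -1.0e+00] F [-0.3   0.11 -1.32] M [0.042 0.043 0.014] w 26.51 q [ 0.093  0.276  1.742  0.     1.123 -0.882]
-0.9634517160202513 [0.51689448 0.11892883 1.02330765] 58.631209492193726
[[269.86563428 168.04874212]
 [269.73376777 171.91532711]]
```

View pics/scene5.png

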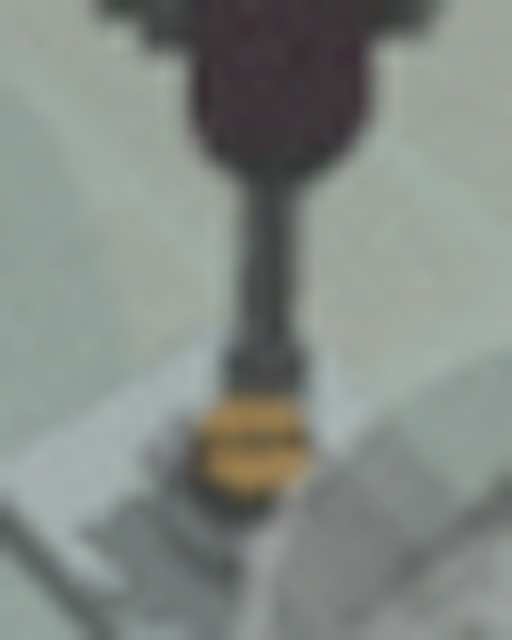

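```bash
python3 -c "
from go import *
print(proj('scene',[[.5168,.1178,.0521]]), atz('scene',270.94,169.03,.0521))
im=np.load('scene5.npz')['im'].astype(int)
print(im[160:178,266:277].sum(2)); print((im[160:178,266:277,0]-im[160:178,266:277,2]))
"
```

```text
[[270.15264303 168.15454995]] [0.52003588 0.11759958 0.0521    ]
[[488 492 483 428 298 218 223 333 453 478 479]
 [487 493 493 426 277 218 221 342 456 472 480]
 [480 489 489 414 258 222 220 336 457 478 478]
 [482 483 488 413 252 218 217 348 469 486 477]
 [487 483 473 405 259 221 225 376 479 480 480]
 [474 477 472 387 276 227 210 365 477 487 485]
 [474 487 462 345 255 225 229 315 437 487 481]
 [501 517 433 259 218 233 233 251 399 502 482]
 [510 507 424 263 219 219 220 248 414 510 499]
 [512 503 425 282 253 250 258 302 420 513 507]
 [466 459 402 348 332 331 343 365 447 508 519]
 [384 376 351 349 334 342 341 344 433 518 519]
 [343 267 278 292 274 274 278 267 375 496 494]
 [301 228 297 318 321 324 347 351 383 428 441]
 [254 224 296 347 363 364 367 397 414 392 380]
 [254 195 210 259 294 283 344 416 370 353 374]
 [302 237 196 194 200 217 335 387 354 367 370]
 [330 299 245 224 242 303 390 402 373 367 374]]
[[ -4  -6  -3   0  -3  -1  -2   0  -1  -1  -1]
 [  1  -4  -5  -4  -4  -2  -2   1   1   1   2]
 [  2   0  -6  -4  -2  -3  -2  -1   1   2   3]
 [  3   1  -4  -3  -1  -1   0   1   2   1  -1]
 [  0   2   1  -1  -4  -3  -1   2   2   2   1]
 [  0  -4  -6  -6  -3  -2  -3  -1  -1   2   2]
 [ -4  -9 -11  -8  -3  -5  -2  -3  -4  -4   2]
 [-11 -11  -9  -5  -3  -2  -1  -2  -5  -6  -3]
 [-12 -11  -8  -5  -5  -1  -2  -3  -8 -11  -6]
 [-13 -10  -2  15  16  15  12   1 -10 -12 -11]
 [-10  -1  29  55  58  58  50  26  -2 -10 -12]
 [ -4  23  63  71  69  66  66  45   1 -11  -8]
 [ -1  21  47  49  46  40  43  42   5  -7  -6]
 [ -2  20  52  63  59  61  63  57  19  -3  -3]
 [ -1  20  52  70  75  72  67  48  15  -3  -2]
 [ -3   0  16  38  51  46  32  20   0  -2  -3]
 [ -5  -4  -1   5  12   9   1   1  -1  -3  -1]
 [ -5  -3  -2  -2  -2  -1   0  -1  -4  -3  -2]]
```

Request:
servo_tool(
  steps=[
    [1,0,4,0,0,0],
    [2,-0.5,9,0,0,0],
    [2,-0.5,13,0,0,0],
    [2,-0.5,13,0,0,0],
    [2,-0.5,13,0,0,0],
    [2,-0.5,13,0,0,0],
  ],
)

```text
clock: 7.55
position: [0.5147, 0.1186, 0.1284]
ee_rot: [0.0, 0.294, 0.956, 0.0]
contact_force: [0.2, 0.8, -1.1]
width: 0.0267
```

```bash
python3 -c "
from fit import *
from go import *
show()
im,d=cams.get_image('scene'); np.savez('scene6.npz',im=im,d=d)
crop(im,255,145,32,40,16,'pics/scene6.png')
show()
im=im.astype(int)
print(im[163:178,266:277].sum(2)); print((im[163:178,266:277,0]-im[163:178,266:277,2]))
"
```

```text
t 7.55 p [514.68 118.56 128.37] yaw 55.85 tilt z [ 3.e-04  1.e-04 -1.e+00] F [ 0.23  0.78 -1.11] M [-0.02  -0.032  0.023] w 26.75 q [ 0.095  0.286  1.764  0.     1.091 -0.88 ]
t 7.6 p [514.73 118.56 128.44] yaw 55.85 tilt z [ 4.e-04  1.e-04 -1.e+00] F [-0.26 -0.82 -0.8 ] M [0.033 0.044 0.064] w 26.57 q [ 0.095  0.286  1.764  0.     1.091 -0.88 ]
[[481 475 493 408 220 221 253 392 483 473 481]
 [489 486 484 393 227 219 254 388 484 483 483]
 [464 478 474 370 221 211 261 397 483 480 486]
 [477 485 470 353 223 217 283 429 495 493 488]
 [509 512 474 355 222 225 307 443 507 493 486]
 [511 513 458 318 224 217 277 427 504 510 501]
 [519 497 402 232 216 233 241 369 484 519 509]
 [477 462 368 225 225 227 219 318 461 516 513]
 [383 369 301 225 219 215 217 266 415 514 521]
 [345 271 259 247 239 248 254 251 373 495 499]
 [298 207 250 276 270 271 292 321 372 438 438]
 [243 202 240 266 278 274 322 383 409 391 380]
 [263 205 201 231 240 256 342 413 378 349 365]
 [295 227 181 189 206 215 348 393 355 368 368]
 [326 296 237 232 237 301 387 397 370 375 370]]
[[  2   1  -1  -2  -4   0  -2   0   3   1   1]
 [  0   0   2  -3  -4  -3  -3  -1  -1   0   1]
 [  1  -2  -3  -5   0  -3  -2  -1   1   2   1]
 [ -4  -9 -10  -8  -1  -2  -4  -7  -5  -1   1]
 [ -9 -11 -11  -7  -5  -2  -6  -9 -12  -6  -1]
 [-12 -11 -11  -5  -2  -2  -5  -8 -10 -10  -6]
 [-11 -12  -8  -2  -4  -1  -4  -8  -9 -14 -10]
 [ -7  -1  10  -2  -3  -3  -4  -5  -7 -13 -10]
 [ -5  22  35  -2  -2  -4  -1   3  -5 -11  -9]
 [ -1  16  30  20  14  16  19  21   2  -9  -5]
 [ -3  12  36  44  41  40  47  46  15  -2  -5]
 [ -2  13  31  40  41  45  52  41  11  -2  -3]
 [ -2   0  12  24  30  35  32  17   0  -2   0]
 [ -5  -5  -3   4   6   8   0   0  -2  -2  -2]
 [ -7  -6  -2  -4  -1  -5  -2  -3  -2  -2  -2]]
```

View pics/scene6.png

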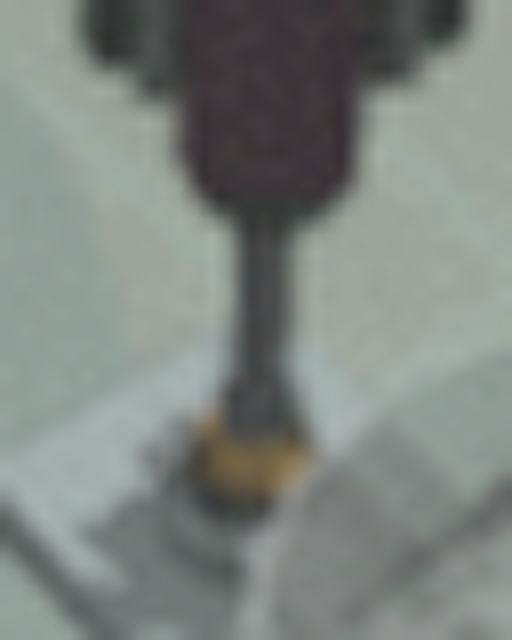

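Request:
servo_tool(
  steps=[
    [1,0,0,0,0,0],
    [2,0,1.5,0,0,0],
    [2,0,2.5,0,0,0],
    [2,0,2.5,0,0,0],
    [2,0,2.5,0,0,0],
  ],
)

```text
clock: 8.1
position: [0.5129, 0.1196, 0.1258]
ee_rot: [0.0, 0.294, 0.956, 0.0]
contact_force: [-0.5, -0.1, -0.9]
width: 0.0273
```

Request:
servo_tool(
  steps=[
    [0,0,0.5,0,0,0],
    [0,0,0.5,0,0,0],
  ],
)

```text
clock: 8.3
position: [0.5129, 0.1197, 0.1253]
ee_rot: [-0.0, 0.294, 0.956, 0.0]
contact_force: [-0.4, -0.1, -1.7]
width: 0.027
```

Request:
servo_tool(
  steps=[
    [0,0,0.5,0,0,0],
    [0,0,0.5,0,0,0],
  ],
)

```text
clock: 8.5
position: [0.5128, 0.1197, 0.1247]
ee_rot: [-0.0, 0.294, 0.956, 0.0]
contact_force: [-0.2, 0.2, -0.9]
width: 0.0269
```

Request:
servo_tool(
  steps=[
    [0,0,0.3,0,0,0],
    [0,0,0.3,0,0,0],
  ],
)

```text
clock: 8.7
position: [0.5128, 0.1197, 0.1244]
ee_rot: [-0.0, 0.294, 0.956, 0.0]
contact_force: [-0.2, -0.5, -0.0]
width: 0.027
```

Request:
servo_tool(
  steps=[
    [0,0,0.3,0,0,0],
    [0,0,0.3,0,0,0],
  ],
)

```text
clock: 8.9
position: [0.5128, 0.1197, 0.1242]
ee_rot: [-0.0, 0.294, 0.956, 0.0]
contact_force: [-0.7, 0.3, -2.0]
width: 0.0268
```

Request:
servo_tool(
  steps=[
    [0,0,0.3,0,0,0],
    [0,0,0.3,0,0,0],
  ],
)

```text
clock: 9.1
position: [0.5128, 0.1197, 0.1239]
ee_rot: [-0.0, 0.294, 0.956, 0.0]
contact_force: [0.0, 0.3, -1.6]
width: 0.0268
```

```bash
python3 -c "
from fit import *
from go import *
im,d=cams.get_image('scene'); np.savez('scene7.npz',im=im,d=d)
crop(im,255,145,32,40,16,'pics/scene7.png')
show()
"
```

```text
t 9.15 p [512.84 119.67 123.88] yaw 55.85 tilt z [-0.e+00  1.e-04 -1.e+00] F [-0.17  0.68 -0.74] M [-0.024  0.063 -0.071] w 26.78 q [ 0.097  0.289  1.774  0.     1.079 -0.878]
```

View pics/scene7.png

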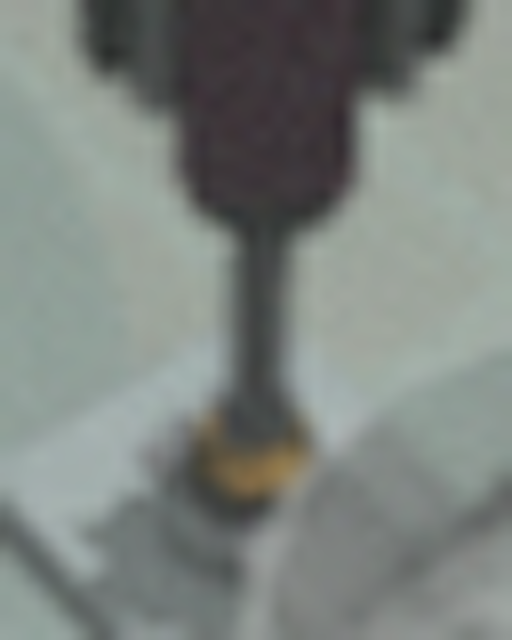

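Request:
servo_tool(
  steps=[
    [0,0,0.5,0,0,0],
    [0,0,0.5,0,0,0],
  ],
)

```text
clock: 9.35
position: [0.5128, 0.1197, 0.1234]
ee_rot: [-0.0, 0.294, 0.956, 0.0]
contact_force: [-0.2, -0.9, -1.3]
width: 0.0267
```

Request:
servo_tool(
  steps=[
    [0,0,0.4,0,0,0],
    [0,0,0.4,0,0,0],
  ],
)

```text
clock: 9.55
position: [0.5128, 0.1197, 0.123]
ee_rot: [-0.0, 0.294, 0.956, 0.0]
contact_force: [0.1, 0.0, -1.4]
width: 0.0265
```

Request:
servo_tool(
  steps=[
    [0,0,0.4,0,0,0],
    [0,0,0.4,0,0,0],
  ],
)

```text
clock: 9.75
position: [0.5128, 0.1197, 0.1226]
ee_rot: [-0.0, 0.294, 0.956, 0.0]
contact_force: [0.7, 0.5, -1.1]
width: 0.027
```

Request:
servo_tool(
  steps=[
    [0,0,0.4,0,0,0],
    [0,0,0.4,0,0,0],
  ],
)

```text
clock: 9.95
position: [0.5129, 0.1197, 0.1222]
ee_rot: [-0.0, 0.294, 0.956, 0.0]
contact_force: [0.9, -0.2, -1.7]
width: 0.0267
```

Request:
servo_tool(
  steps=[
    [0,0,0.4,0,0,0],
    [0,0,0.4,0,0,0],
  ],
)

```text
clock: 10.15
position: [0.5128, 0.1197, 0.1218]
ee_rot: [-0.0, 0.294, 0.956, 0.0]
contact_force: [-0.1, 0.6, -0.7]
width: 0.027
```

Request:
servo_tool(
  steps=[
    [0,0,0.4,0,0,0],
    [0,0,0.4,0,0,0],
  ],
)

```text
clock: 10.35
position: [0.5129, 0.1196, 0.1214]
ee_rot: [-0.0, 0.294, 0.956, 0.0]
contact_force: [-0.3, -0.1, -1.7]
width: 0.0272
```

Request:
servo_tool(
  steps=[
    [0,0,0.3,0,0,0],
    [0,0,0.3,0,0,0],
  ],
)

```text
clock: 10.55
position: [0.5128, 0.1197, 0.1211]
ee_rot: [-0.0, 0.294, 0.956, 0.0]
contact_force: [-0.7, -0.4, -1.2]
width: 0.0269
```

Request:
servo_tool(
  steps=[
    [0,0,0.3,0,0,0],
    [0,0,0.3,0,0,0],
  ],
)

```text
clock: 10.75
position: [0.513, 0.1197, 0.121]
ee_rot: [0.0, 0.294, 0.956, 0.0]
contact_force: [-0.1, 0.1, -1.0]
width: 0.0269
```

Request:
servo_tool(
  steps=[
    [0,0,0.3,0,0,0],
    [0,0,0.3,0,0,0],
  ],
)

```text
clock: 10.95
position: [0.513, 0.1197, 0.1208]
ee_rot: [0.0, 0.294, 0.956, 0.0]
contact_force: [-0.4, 0.3, 2.4]
width: 0.0267
```

Request:
servo_tool(
  steps=[
    [0,0,0.3,0,0,0],
    [0,0,0.3,0,0,0],
  ],
)

```text
clock: 11.15
position: [0.5131, 0.1197, 0.1208]
ee_rot: [0.0, 0.294, 0.956, 0.0]
contact_force: [-0.9, 0.3, 5.1]
width: 0.0268
```

```bash
python3 -c "
from fit import *
from go import *
im,d=cams.get_image('scene'); np.savez('scene8.npz',im=im,d=d)
crop(im,255,145,32,40,16,'pics/scene8.png')
show()
"
```

```text
t 11.2 p [513.16 119.65 120.74] yaw 55.85 tilt z [ 9.e-04  1.e-04 -1.e+00] F [-0.64 -0.77  5.15] M [-0.065  0.154  0.058] w 26.88 q [ 0.097  0.292  1.778 -0.     1.071 -0.878]
```

View pics/scene8.png

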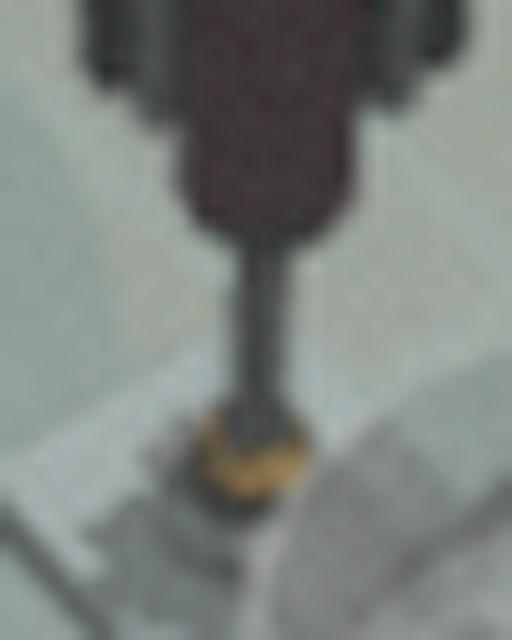

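```bash
python3 -c "
from fit import *
from go import *
ims=[np.load(f'scene{k}.npz')['im'].astype(int) for k in (7,8)]
im=sum(i.sum(2) for i in ims)/2
for v in range(166,173): print(v, im[v,264:279].astype(int))
b=np.load('scene0.npz')['im']; b2=np.load('scene5.npz')['im']
for I in (b,b2):
  y=yellow(I)[168:178,262:280]; print('yellow centroid u',(y*np.arange(262,280)).sum()/y.sum())
  for v in range(170,175): print(v,yellow(I)[v,264:278].astype(int))
print(proj('scene',[[.5169,.1189,.035],[.5169+.0056,.1189+.0083,.035],[.5169-.0083,.1189+.0056,.035],[.5169,.1189,.045]]))
"
```

```text
166 [473 471 487 491 472 357 226 215 312 444 496 490 486 480 482]
167 [467 478 506 515 476 350 223 215 311 454 510 494 488 487 487]
168 [492 518 510 506 473 353 218 219 324 460 511 505 498 492 491]
169 [508 509 511 493 421 312 227 216 300 438 512 510 513 492 494]
170 [513 488 472 446 330 232 222 213 242 376 493 515 518 514 490]
171 [495 447 381 361 283 215 216 223 227 285 427 521 522 495 442]
172 [454 411 345 268 251 230 218 219 243 251 371 497 494 435 398]
yellow centroid u 270.36469398077895
170 [ 0  0  0  2 29 60 74 71 48 17  0  0  0  0]
171 [ 0  0  0 20 60 66 65 61 63 42  6  0  0  0]
172 [ 0  0  0 18 46 47 40 37 39 37  6  0  0  0]
173 [ 0  0  0 17 46 60 56 54 59 53 21  0  0  0]
174 [ 0  0  0 21 50 66 68 66 63 45 14  0  0  0]
yellow centroid u 270.3752408477842
170 [ 0  0  0  0 29 55 58 58 50 26  0  0  0  0]
171 [ 0  0  0 23 63 71 69 66 66 45  1  0  0  0]
172 [ 0  0  0 21 47 49 46 40 43 42  5  0  0  0]
173 [ 0  0  0 20 52 63 59 61 63 57 19  0  0  0]
174 [ 0  0  0 20 52 70 75 72 67 48 15  0  0  0]
[[270.37600309 172.08696213]
 [274.40880218 171.80567143]
 [269.9770885  168.8352532 ]
 [270.46375253 169.68407175]]
```

Request:
servo_tool(
  steps=[
    [0,0,0,0,0,0],
    [0,0,0,0,0,0],
  ],
  grip_force=80,
)

```text
clock: 11.4
position: [0.5132, 0.1197, 0.1209]
ee_rot: [0.0, 0.294, 0.956, 0.0]
contact_force: [-1.8, -0.8, 6.3]
width: 0.0263
```

```bash
cat > rd.py <<'E'
from go import *
import sys
n=int(sys.argv[1]) if len(sys.argv)>1 else 4
F=[];M=[];E=[];Q=[]
for i in range(n):
    im,d=cams.get_image('scene'); s=telemetry.get_state(); F.append(s['contact_force']);M.append(s['moment']);E.append(s['effort'][5]);Q.append(s['qpos'][5])
show(); print('F',np.mean(F,0).round(2),'M',np.mean(M,0).round(3),'sd',np.std(M,0).round(3),'e6',np.mean(E).round(4),np.std(E).round(4),'q6',np.mean(Q).round(4))
if len(sys.argv)>2: crop(im,255,145,32,40,16,f'pics/{sys.argv[2]}.png')
E
python3 rd.py 4
```

```text
t 11.6 p [513.17 119.66 120.86] yaw 55.85 tilt z [ 1.e-03  1.e-04 -1.e+00] F [-1.18  0.05  5.23] M [-0.111  0.273 -0.029] w 26.15 q [ 0.097  0.292  1.778 -0.     1.071 -0.878]
F [-0.62 -0.43  5.81] M [-0.092  0.251 -0.01 ] sd [0.037 0.018 0.011] e6 -0.0018 0.0 q6 -0.8778
```

Request:
servo_tool(
  steps=[
    [0,0,-0.1,0,0,1],
    [0,0,-0.1,0,0,3],
    [0,0,-0.1,0,0,5],
    [0,0,-0.1,0,0,7],
    [0,0,-0.1,0,0,9],
    [0,0,-0.1,0,0,10],
  ],
)

```text
clock: 12.2
position: [0.5133, 0.1198, 0.1209]
ee_rot: [0.001, 0.376, 0.927, 0.0]
contact_force: [-0.1, 0.3, 5.5]
width: 0.026
```

```bash
python3 rd.py 3
```

```text
t 12.35 p [513.32 119.84 120.87] yaw 45.86 tilt z [ 1.3e-03  4.0e-04 -1.0e+00] F [-0.54  0.24  5.76] M [0.026 0.22  0.093] w 26.13 q [ 0.097  0.292  1.778  0.     1.071 -0.703]
F [-1.04  0.18  5.56] M [0.001 0.176 0.084] sd [0.018 0.034 0.027] e6 0.1227 0.0248 q6 -0.7029
```

Request:
servo_tool(
  steps=[
    [0,0,0,0,0,3],
    [0,0,0,0,0,6],
    [0,0,0,0,0,9],
    [0,0,0,0,0,12],
    [0,0,0,0,0,15],
    [0,0,0,0,0,18],
  ],
)

```text
clock: 12.95
position: [0.5137, 0.1201, 0.1209]
ee_rot: [0.001, 0.517, 0.856, 0.001]
contact_force: [-0.2, 0.5, 4.2]
width: 0.026
```

```bash
python3 rd.py 3 t1
```

```text
t 13.1 p [513.71 120.04 120.88] yaw 27.91 tilt z [ 2.1e-03  8.0e-04 -1.0e+00] F [-0.15  1.13  5.22] M [ 0.21  -0.051  0.073] w 26.15 q [ 9.700e-02  2.920e-01  1.778e+00  1.000e-03  1.070e+00 -3.900e-01]
F [-0.07  0.12  5.54] M [ 0.213 -0.023  0.066] sd [0.022 0.031 0.006] e6 0.2208 0.0717 q6 -0.3885
```

View pics/t1.png

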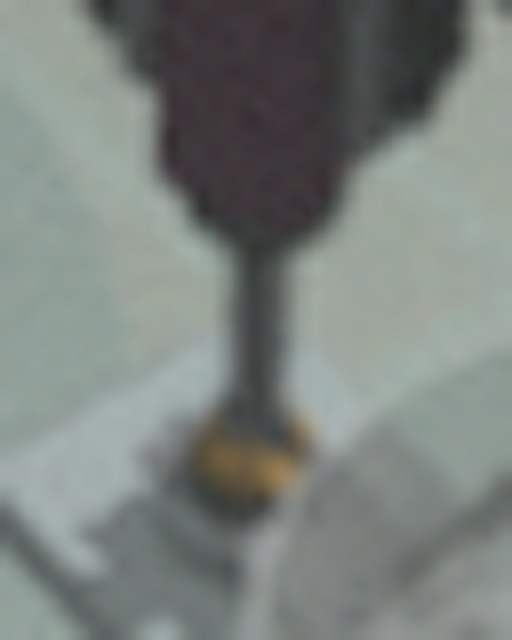

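Request:
servo_tool(
  steps=[
    [0,0,0,0,0,2],
    [0,0,0,0,0,5],
    [0,0,0,0,0,8],
    [0,0,0,0,0,11],
    [0,0,0,0,0,14],
    [0,0,0,0,0,14],
  ],
)

```text
clock: 13.7
position: [0.514, 0.1201, 0.1209]
ee_rot: [0.001, 0.616, 0.788, 0.001]
contact_force: [2.1, 1.0, 5.1]
width: 0.0258
```

```bash
python3 rd.py 4
```

```text
t 13.9 p [514.05 120.07 120.88] yaw 13.96 tilt z [ 0.0027  0.001  -1.    ] F [1.85 0.97 4.92] M [ 0.312 -0.275  0.016] w 26.03 q [ 9.700e-02  2.920e-01  1.777e+00  1.000e-03  1.069e+00 -1.470e-01]
F [1.36 1.3  5.19] M [ 0.318 -0.284  0.062] sd [0.031 0.005 0.031] e6 0.1005 0.0192 q6 -0.1468
```

Request:
servo_tool(
  steps=[
    [0.2,0.3,0,0,0,1],
    [0.4,0.6,0,0,0,3],
    [0.4,0.6,0,0,0,5],
    [0.4,0.6,0,0,0,6],
    [0.4,0.6,0,0,0,6],
  ],
)

```text
clock: 14.4
position: [0.5143, 0.1203, 0.1209]
ee_rot: [0.001, 0.656, 0.754, 0.001]
contact_force: [0.3, 0.4, 6.4]
width: 0.0262
```

```bash
python3 rd.py 5
```

```text
t 14.65 p [514.28 120.26 120.88] yaw 7.97 tilt z [ 2.2e-03  2.0e-04 -1.0e+00] F [1.01 0.38 6.08] M [ 0.091 -0.175  0.106] w 25.89 q [ 0.098  0.293  1.776  0.     1.07  -0.041]
F [0.72 0.71 5.8 ] M [ 0.108 -0.176  0.09 ] sd [0.013 0.01  0.016] e6 0.0952 0.0056 q6 -0.0412
```

Request:
servo_tool(
  steps=[
    [0,0.2,0,0,0,1],
    [0,0.3,0,0,0,2],
    [0,0.3,0,0,0,3],
    [0,0.3,0,0,0,3],
  ],
)

```text
clock: 15.05
position: [0.5144, 0.1203, 0.1209]
ee_rot: [0.001, 0.676, 0.737, 0.001]
contact_force: [0.3, 1.4, 6.3]
width: 0.0258
```

```bash
python3 rd.py 6
```

```text
t 15.35 p [514.43 120.28 120.88] yaw 4.97 tilt z [ 1.9e-03  2.0e-04 -1.0e+00] F [0.4  0.3  5.87] M [ 0.084 -0.07   0.119] w 25.98 q [ 0.098  0.293  1.776 -0.     1.071  0.011]
F [0.79 0.16 5.95] M [ 0.083 -0.102  0.107] sd [0.029 0.023 0.017] e6 0.0954 0.0051 q6 0.0111
```

Request:
servo_tool(
  steps=[
    [0,0,0,0,0,1],
    [0,0.1,0,0,0,2],
    [0,0.1,0,0,0,2],
    [0,0.1,0,0,0,2],
  ],
)

```text
clock: 15.75
position: [0.5145, 0.1203, 0.1209]
ee_rot: [0.001, 0.689, 0.725, 0.001]
contact_force: [0.6, 0.9, 6.5]
width: 0.0259
```

```bash
python3 rd.py 6
```

```text
t 16.05 p [514.48 120.27 120.86] yaw 2.98 tilt z [ 1.8e-03  1.0e-04 -1.0e+00] F [ 0.47 -0.    4.9 ] M [ 0.077 -0.114  0.123] w 25.86 q [ 0.098  0.293  1.776 -0.     1.071  0.046]
F [0.49 0.47 5.86] M [ 0.105 -0.1    0.102] sd [0.023 0.034 0.017] e6 0.0934 0.0001 q6 0.046
```

Request:
servo_tool(
  steps=[
    [0,0,0,0,0,1],
    [0,0.1,0,0,0,2],
    [0,0.1,0,0,0,2],
    [0,0.1,0,0,0,2],
  ],
)

```text
clock: 16.45
position: [0.5146, 0.1203, 0.1209]
ee_rot: [0.001, 0.701, 0.713, 0.001]
contact_force: [-0.1, 1.4, 5.4]
width: 0.0259
```

```bash
python3 rd.py 5
```

```text
t 16.7 p [514.58 120.27 120.88] yaw 0.98 tilt z [ 1.8e-03  1.0e-04 -1.0e+00] F [ 1.75 -0.18  5.92] M [ 0.129 -0.11   0.041] w 26.23 q [ 0.098  0.293  1.775 -0.     1.071  0.081]
F [0.39 0.45 5.97] M [ 0.093 -0.097  0.086] sd [0.025 0.033 0.031] e6 0.0942 0.0001 q6 0.0809
```

Request:
servo_tool(
  steps=[
    [0,0,0,0,0,1],
    [0,0.1,0,0,0,2],
    [0,0.1,0,0,0,2],
    [0,0.1,0,0,0,2],
  ],
)

```text
clock: 17.1
position: [0.5147, 0.1202, 0.1209]
ee_rot: [0.001, 0.713, 0.701, 0.001]
contact_force: [0.6, 0.6, 5.5]
width: 0.0264
```

```bash
python3 rd.py 4
```

```text
t 17.3 p [514.68 120.26 120.88] yaw -1.03 tilt z [ 1.8e-03  1.0e-04 -1.0e+00] F [-0.29  1.16  6.31] M [ 0.093 -0.035  0.016] w 25.9 q [ 0.098  0.294  1.775 -0.     1.071  0.116]
F [0.14 0.66 6.21] M [ 0.077 -0.071  0.065] sd [0.026 0.032 0.034] e6 0.0949 0.0002 q6 0.1158
```

Request:
servo_tool(
  steps=[
    [0,0,0,0,0,1],
    [0,0.1,0,0,0,2],
    [0,0.1,0,0,0,2],
    [0,0.1,0,0,0,2],
  ],
)

```text
clock: 17.7
position: [0.5148, 0.1202, 0.1209]
ee_rot: [0.001, 0.726, 0.688, 0.001]
contact_force: [0.9, 1.2, 5.1]
width: 0.0259
```

```bash
python3 rd.py 4 t2
```

```text
t 17.9 p [514.74 120.24 120.87] yaw -3.02 tilt z [ 0.0017  0.     -1.    ] F [0.34 1.41 6.36] M [ 0.125 -0.119  0.066] w 26.22 q [ 0.098  0.294  1.775 -0.     1.071  0.151]
F [0.03 0.44 6.17] M [ 0.105 -0.113  0.097] sd [0.013 0.029 0.021] e6 0.0957 0.0002 q6 0.1507
```

View pics/t2.png

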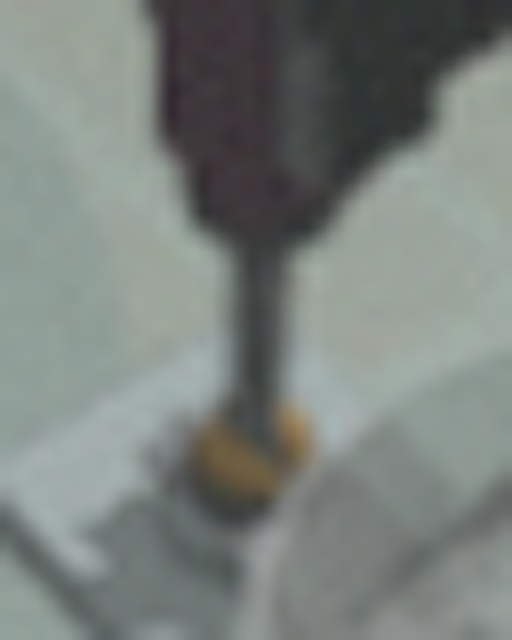

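Request:
servo_tool(
  steps=[
    [0,0.1,0,0,0,1],
    [0,0.1,0,0,0,2],
    [0,0.1,0,0,0,3],
    [0,0.1,0,0,0,3],
    [0,0.1,0,0,0,3],
  ],
)

```text
clock: 18.4
position: [0.5149, 0.1202, 0.1209]
ee_rot: [0.001, 0.743, 0.669, 0.001]
contact_force: [0.9, 0.2, 6.2]
width: 0.0258
```

```bash
python3 rd.py 3
```

```text
t 18.55 p [514.85 120.23 120.86] yaw -6.02 tilt z [ 1.7e-03  1.0e-04 -1.0e+00] F [1.2  0.75 6.05] M [ 0.057 -0.119  0.082] w 26.18 q [ 0.098  0.294  1.775 -0.     1.071  0.203]
F [0.69 0.36 6.22] M [ 0.068 -0.102  0.097] sd [0.011 0.018 0.012] e6 0.097 0.0002 q6 0.203
```

Request:
servo_tool(
  steps=[
    [0,0,0,0,0,1],
    [0,0.1,0,0,0,2],
    [0,0.1,0,0,0,2],
    [0,0.1,0,0,0,2],
  ],
)

```text
clock: 18.95
position: [0.515, 0.1202, 0.1209]
ee_rot: [0.001, 0.755, 0.656, 0.001]
contact_force: [0.7, 0.6, 6.2]
width: 0.0262
```

```bash
python3 rd.py 3
```

```text
t 19.1 p [514.95 120.21 120.86] yaw -8.02 tilt z [ 0.0017 -0.     -1.    ] F [-0.51  1.02  6.28] M [ 0.086 -0.075  0.086] w 26.23 q [ 0.098  0.294  1.775 -0.     1.071  0.238]
F [-0.12  0.72  6.1 ] M [ 0.067 -0.08   0.103] sd [0.016 0.017 0.027] e6 0.0978 0.0002 q6 0.2379
```

Request:
servo_tool(
  steps=[
    [0,0,0,0,0,1],
    [0,0,0,0,0,2],
    [0,0,0,0,0,3],
    [0,0,0,0,0,3],
    [0,0,0,0,0,3],
  ],
)

```text
clock: 19.6
position: [0.515, 0.1202, 0.1209]
ee_rot: [0.001, 0.772, 0.636, 0.001]
contact_force: [-0.1, -0.5, 6.7]
width: 0.0259
```

```bash
python3 rd.py 3
```

```text
t 19.75 p [515.01 120.17 120.87] yaw -11.02 tilt z [ 1.9e-03 -1.0e-04 -1.0e+00] F [0.07 0.51 5.99] M [ 0.114 -0.083  0.1  ] w 25.85 q [ 0.098  0.294  1.775 -0.     1.071  0.29 ]
F [0.08 0.37 5.99] M [ 0.086 -0.123  0.111] sd [0.019 0.029 0.016] e6 0.0993 0.0002 q6 0.2902
```

Request:
servo_tool(
  steps=[
    [0,0,0,0,0,1],
    [0,0,0,0,0,2],
    [0,0,0,0,0,2],
    [0,0,0,0,0,2],
  ],
)

```text
clock: 20.15
position: [0.5151, 0.1202, 0.1209]
ee_rot: [0.001, 0.783, 0.622, 0.001]
contact_force: [0.6, -0.1, 6.1]
width: 0.0259
```

```bash
python3 rd.py 3
```

```text
t 20.3 p [515.05 120.17 120.85] yaw -13.01 tilt z [ 2.e-03 -1.e-04 -1.e+00] F [1.12 0.2  6.52] M [-0.002 -0.154  0.182] w 25.82 q [ 0.098  0.294  1.775 -0.     1.071  0.325]
F [0.63 0.57 5.96] M [ 0.057 -0.158  0.176] sd [0.042 0.009 0.018] e6 0.1359 0.0002 q6 0.3251
```

```bash
python3 rd.py 14
```

```text
t 21.0 p [515.06 120.15 120.88] yaw -13.01 tilt z [ 2.e-03 -1.e-04 -1.e+00] F [-0.24 -0.15  6.61] M [ 0.088 -0.117  0.151] w 26.34 q [ 0.098  0.294  1.775 -0.     1.071  0.325]
F [0.41 0.22 5.85] M [ 0.045 -0.12   0.126] sd [0.037 0.035 0.023] e6 0.1357 0.0 q6 0.325
```

Request:
servo_tool(
  steps=[
    [0,0,0,0,0,0.5],
    [0,0,0,0,0,1],
    [0,0,0,0,0,1.3],
    [0,0,0,0,0,1.3],
    [0,0,0,0,0,1.3],
  ],
)

```text
clock: 21.5
position: [0.5151, 0.1202, 0.1209]
ee_rot: [0.001, 0.79, 0.614, 0.001]
contact_force: [0.6, 0.3, 5.7]
width: 0.0261
```

```bash
python3 rd.py 8
```

```text
t 21.9 p [515.13 120.14 120.89] yaw -14.3 tilt z [ 2.1e-03 -2.0e-04 -1.0e+00] F [0.51 0.25 5.39] M [ 0.058 -0.129  0.163] w 26.13 q [ 0.098  0.294  1.775 -0.     1.071  0.348]
F [0.59 0.21 5.73] M [ 0.049 -0.137  0.164] sd [0.035 0.019 0.035] e6 0.1613 0.0 q6 0.3477
```

Request:
servo_tool(
  steps=[
    [0,0,0,0,0,0.2],
    [0,0,0,0,0,0.4],
    [0,0,0,0,0,0.4],
    [0,0,0,0,0,0.4],
  ],
)

```text
clock: 22.3
position: [0.5151, 0.1201, 0.1209]
ee_rot: [0.001, 0.792, 0.611, 0.001]
contact_force: [0.6, 0.4, 5.8]
width: 0.0262
```

```bash
python3 rd.py 6
```

```text
t 22.6 p [515.11 120.17 120.89] yaw -14.7 tilt z [ 2.1e-03 -1.0e-04 -1.0e+00] F [0.79 1.01 5.58] M [ 0.023 -0.152  0.13 ] w 25.87 q [ 0.098  0.294  1.775 -0.     1.071  0.355]
F [0.61 0.26 6.1 ] M [ 0.039 -0.134  0.169] sd [0.024 0.024 0.032] e6 0.1693 0.0 q6 0.3546
```

Request:
servo_tool(
  steps=[
    [0,0,0,0,0,-2],
    [0,0,0,0,0,-4],
    [0,0,0,0,0,-6],
    [0,0,0,0,0,-8],
    [0,0,0,0,0,-10],
    [0,0,0,0,0,-10],
  ],
)

```text
clock: 23.2
position: [0.5149, 0.1202, 0.1209]
ee_rot: [0.0, 0.736, 0.677, 0.001]
contact_force: [-0.4, 0.1, 6.0]
width: 0.026
```

```bash
python3 rd.py 3
```

```text
t 23.35 p [514.84 120.21 120.87] yaw -4.74 tilt z [ 1.5e-03  1.0e-04 -1.0e+00] F [-0.32  0.96  6.08] M [ 0.056 -0.022 -0.022] w 26.01 q [ 0.098  0.294  1.775 -0.     1.072  0.181]
F [0.07 0.52 5.84] M [ 0.054 -0.05  -0.013] sd [0.018 0.024 0.015] e6 -0.0069 0.0122 q6 0.1805
```

Request:
servo_tool(
  steps=[
    [0,0,-2,0,0,0],
    [0,0,-6,0,0,0],
    [0,0,-16,0,0,0],
    [0,0,-36,0,0,0],
    [0,0,-60,0,0,0],
    [0,0,-85,0,0,0],
    [0,0,-85,0,0,0],
    [0,0,-85,0,0,0],
  ],
)

```text
clock: 24.15
position: [0.5141, 0.1201, 0.2055]
ee_rot: [0.0, 0.736, 0.677, 0.0]
contact_force: [-0.4, 0.1, -0.7]
width: 0.0259
```

```bash
python3 - <<'E'
from fit import *
from go import *
im,d=cams.get_image('scene'); np.savez('scene9.npz',im=im,d=d)
crop(im,235,110,50,75,8,'pics/scene9.png')
r=fit_screw('scene',im,.5169,.1189); print(r.fun,r.x,np.degrees(r.x[2])%180)
show(); print(rel([.5003,-.198,.2053],-4.75))
E
```

```text
-0.971588793621516 [0.5165899  0.11890587 3.16334784] 1.2464801121548987
t 24.2 p [513.43 120.09 204.59] yaw -4.84 tilt z [-1.6e-03 -2.0e-04 -1.0e+00] F [ 0.24  0.53 -1.26] M [-0.037  0.07  -0.011] w 26.05 q [ 0.098  0.222  1.648 -0.     1.273  0.182]
[-3.1806e+02  1.3760e+01 -6.2000e-01 -9.0000e-02  2.0000e-02 -9.0000e-02]
```

View pics/scene9.png

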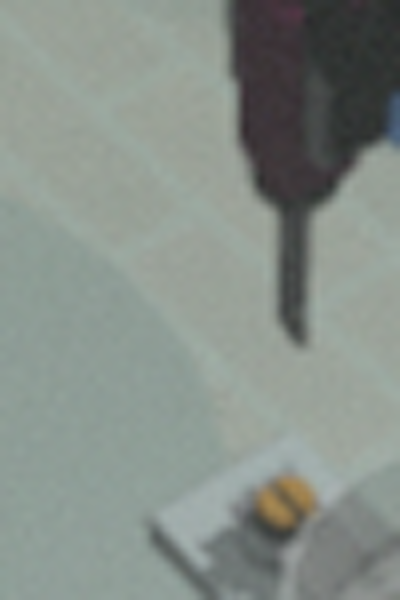

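Request:
servo_tool(
  steps=[
    [-20,1,0,0,0,0],
    [-60,3,0,0,0,0],
    [-105,5,0,0,0,0],
    [-150,7,0,0,0,0],
    [-195,9,0,0,0,0],
    [-240,11,0,0,0,0],
    [-285,13,0,0,0,0],
    [-318,13.5,0,0,0,0],
  ],
)

```text
clock: 25.0
position: [0.4996, -0.2002, 0.2035]
ee_rot: [-0.001, 0.737, 0.676, -0.001]
contact_force: [-0.7, 0.1, -1.6]
width: 0.026
```

Request:
servo_tool(
  steps=[
    [0,0,0,0,0,0],
    [0,0,0,0,0,0],
    [0,0,0,0,0,0],
    [0,0,0,0,0,0],
    [0,0,0,0,0,0],
  ],
)

```text
clock: 25.5
position: [0.5008, -0.1965, 0.2052]
ee_rot: [-0.0, 0.736, 0.677, 0.0]
contact_force: [-1.0, 1.2, -0.3]
width: 0.026
```

```bash
python3 - <<'E'
from fit import *
from go import *
im,d=cams.get_image('scene'); np.savez('scene10.npz',im=im,d=d)
crop(im,130,195,45,45,13,'pics/s10.png')
show(); print(rel([.5003,-.198,.0965],-4.75))
E
```

```text
t 25.55 p [ 500.91 -196.72  205.34] yaw -4.76 tilt z [ 1.e-04  2.e-04 -1.e+00] F [ 0.74  0.38 -1.59] M [ 0.029 -0.045 -0.001] w 26.32 q [-0.504  0.237  1.626  0.     1.279 -0.421]
[-1.3500e+00 -5.1000e-01  1.0884e+02  0.0000e+00 -1.0000e-02 -1.0000e-02]
```

View pics/s10.png

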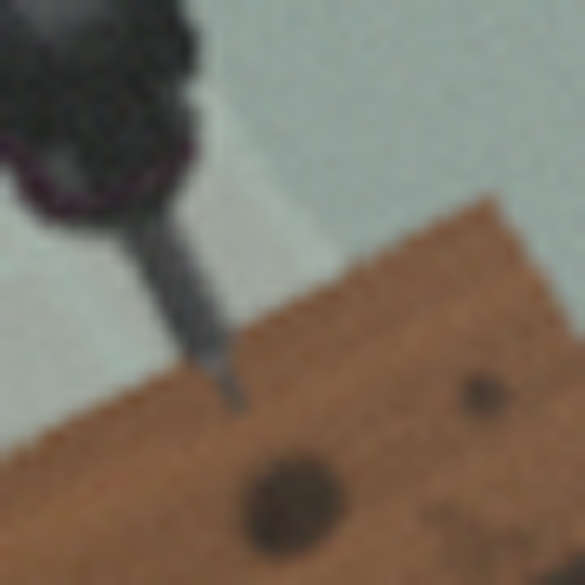

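Request:
servo_tool(
  steps=[
    [-1.3,-0.5,10,0,0,0],
    [-1.3,-0.5,25,0,0,0],
    [-1.3,-0.5,45,0,0,0],
    [-1.3,-0.5,65,0,0,0],
    [-1.3,-0.5,85,0,0,0],
    [-1.3,-0.5,98,0,0,0],
    [-1.3,-0.5,105,0,0,0],
    [-1.3,-0.5,107,0,0,0],
  ],
)

```text
clock: 26.35
position: [0.4997, -0.1986, 0.0972]
ee_rot: [-0.001, 0.736, 0.677, -0.0]
contact_force: [0.6, 0.0, -0.4]
width: 0.0259
```

Request:
servo_tool(
  steps=[
    [0,0,0,0,0,0],
    [0,0,0.7,0,0,0],
    [0,0,1.5,0,0,0],
    [0,0,1.5,0,0,0],
    [0,0,1.5,0,0,0],
  ],
)

```text
clock: 26.85
position: [0.5003, -0.1991, 0.0971]
ee_rot: [0.0, 0.736, 0.677, 0.0]
contact_force: [0.6, 0.3, -1.7]
width: 0.0256
```

```bash
python3 rd.py 3
```

```text
t 27.0 p [ 500.26 -199.05   96.93] yaw -4.85 tilt z [ 3.e-04 -1.e-04 -1.e+00] F [ 0.08 -1.19 -1.47] M [-0.031  0.027 -0.02 ] w 26.06 q [-0.508  0.332  1.785  0.     1.024 -0.423]
F [-0.32 -0.38 -1.16] M [-0.008 -0.002  0.007] sd [0.017 0.024 0.023] e6 -0.0 0.0 q6 -0.4234
```

Not seated yet; lower by small steps.

Request:
servo_tool(
  steps=[
    [0,0,0.5,0,0,0],
    [0,0,0.8,0,0,0],
    [0,0,0.8,0,0,0],
  ],
)

```text
clock: 27.3
position: [0.5002, -0.199, 0.0961]
ee_rot: [-0.0, 0.736, 0.677, 0.0]
contact_force: [-0.4, 0.3, 1.2]
width: 0.0261
```

Request:
servo_tool(
  steps=[
    [0,0,0.3,0,0,0],
    [0,0,0.3,0,0,0],
  ],
)

```text
clock: 27.5
position: [0.5002, -0.199, 0.0961]
ee_rot: [0.0, 0.736, 0.677, 0.0]
contact_force: [-1.2, 1.3, 4.0]
width: 0.026
```

```bash
python3 rd.py 2
```

```text
t 27.6 p [ 500.22 -199.04   96.08] yaw -4.85 tilt z [ 3.e-04 -1.e-04 -1.e+00] F [-0.94  1.21  6.03] M [ 0.09   0.216 -0.022] w 25.73 q [-0.508  0.333  1.786  0.     1.022 -0.423]
F [-1.17  0.79  5.6 ] M [ 0.107  0.218 -0.032] sd [0.017 0.001 0.01 ] e6 -0.0053 0.0003 q6 -0.4234
```

Seated on the collar at the same height as at the start. Release and withdraw.

Request:
servo_tool(
  steps=[
    [0,0,0,0,0,0],
    [0,0,0,0,0,0],
    [0,0,0,0,0,0],
    [0,0,0,0,0,0],
    [0,0,0,0,0,0],
    [0,0,0,0,0,0],
    [0,0,0,0,0,0],
    [0,0,0,0,0,0],
  ],
  hand=0,
  grip_force=20,
)

```text
clock: 28.4
position: [0.5002, -0.199, 0.0957]
ee_rot: [-0.0, 0.736, 0.677, 0.0]
contact_force: [0.7, -0.3, -0.2]
width: 0.0851
```

Request:
servo_tool(
  steps=[
    [0,0,-5,0,0,0],
    [0,0,-20,0,0,0],
    [0,0,-40,0,0,0],
    [0,0,-65,0,0,0],
    [0,0,-90,0,0,0],
    [0,0,-120,0,0,0],
    [0,0,-150,0,0,0],
    [0,0,-150,0,0,0],
  ],
)

```text
clock: 29.2
position: [0.5025, -0.2003, 0.2507]
ee_rot: [0.005, 0.736, 0.677, 0.002]
contact_force: [0.7, -0.1, 0.9]
width: 0.085
```

Request:
servo_tool(
  steps=[
    [0,-20,0,0,0,0],
    [0,-55,0,0,0,0],
    [0,-90,0,0,0,0],
    [0,-120,0,0,0,0],
    [0,-150,0,0,0,0],
    [0,-150,0,0,0,0],
    [0,-150,0,0,0,0],
  ],
)

```text
clock: 29.9
position: [0.3506, -0.1863, 0.2457]
ee_rot: [0.0, 0.737, 0.676, 0.0]
contact_force: [-0.1, -0.5, -0.5]
width: 0.0853
```

```bash
python3 - <<'E'
from fit import *
from go import *
show()
for n in ('top','scene'):
    im,d=cams.get_image(n); np.savez(n+'f.npz',im=im,d=d); cv2.imwrite(f'pics/{n}f.png',im[:,:,::-1])
    p={'top':(.514,.1171),'scene':(.5169,.1189)}[n]
    r=fit_screw(n,im,*p); print(n,r.fun,r.x,np.degrees(r.x[2])%180)
    crop(im,*((190,150,80,100,6) if n=='top' else (110,185,90,90,6)),f'pics/{n}f2.png')
E
```

```text
t 29.9 p [ 350.6  -186.32  245.75] yaw -4.91 tilt z [ 1.1e-03 -3.0e-04 -1.0e+00] F [-0.12 -0.51 -0.52] M [ 0.03  -0.014  0.007] w 85.3 q [-0.665 -0.008  1.813  0.     1.336 -0.579]
top -0.9816728501105308 [ 0.51395736  0.11716184 -0.03724529] 177.86600182655542
scene -0.9741485575809076 [ 0.51652456  0.11896668 -0.0317366 ] 178.181626956964
```

View pics/topf.png

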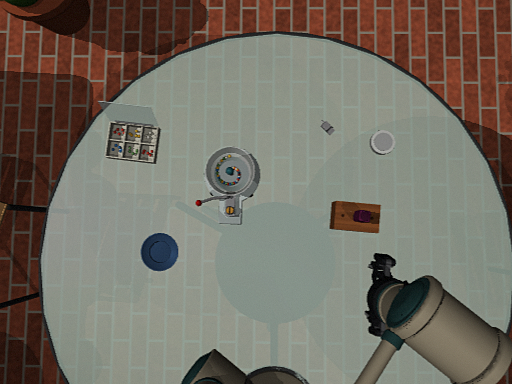

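View pics/scenef2.png

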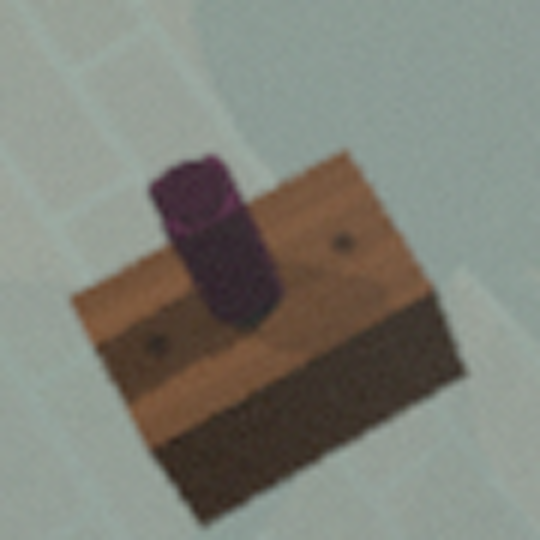

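View pics/scenef.png

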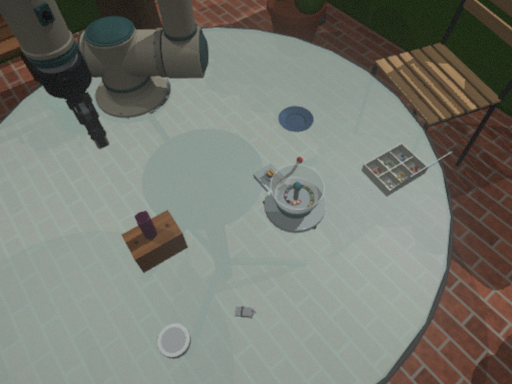

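```bash
python3 -c "
from rig import sign_off; print(sign_off())"
```

```text
the job is handed in; nothing more can be done
None
```

The brake screw is home and nipped up to about 0.17 N m, the driver is back in its hole and released, and the job is handed in at about 30 s on the clock.

- **Tightening:** The blade seated on the slot floor and stayed down under a press of about 6–7 N, slightly above the suggested 5 N. I turned the screw clockwise in small steps. It ran at about 0.1 N m until the torque began to climb at home. I stopped there with the wrist joint reading 0.169 N m and the averaged moment also 0.169 (noise about 0.03 per reading). I then unwound the wrist to zero torque and lifted out.
- **Driver:** The collar met the stand at the same height as at the start. The final pictures show the driver upright in its hole, with the gripper open and well clear.
- **Other things:** The plate, the tin and the clip look unmoved.

**Disagreements:**
- The two cameras differ by 2–3 mm on where the screw is, so I seated the blade by touch and by comparing the blade and the slot in the same picture.
- They also differ on how far the screw turned: about 56° from the top camera and about 60° from the scene camera. A scene picture taken just after lifting gave 57°.

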